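# Strip a pellet die onto its drying rests

### The arm

A 6-joint arm with a two-finger parallel gripper is mounted at the origin on a cart in front of the work surface, level with it; the furniture and walls round the work are solid. World frame = base frame: x ahead of the robot, y to its left, z up, the work surface at z = 0. Lengths are in m, angles in degrees, forces in N, time in s.
With the tool pointing down it reaches from about 0.375 to 0.9 m from the base axis. Payload 3.1 kg.
Tool frame: the origin (TCP) lies at the very end of the fingers, on their centre line; the grasp point (between the pads) lies 19 mm behind it; z points along the fingers, y is the direction in which the jaws open and shut (so a half turn about z gives the same grasp; the last joint's range is limited). The gripper opens to 85 mm and grips with 20 to 120 N. Pads are 22 mm wide; open, the fingers measure 114 mm over their backs; the gripper's body (76 mm by 85 mm) begins 54 mm behind the grasp point. The pads swing forward as they close: fully open they stand 13 mm farther back than shut.
Start: joints at [56.694, 30.224, 82.088, -0, 67.689, -10.227], TCP at [0.245, 0.575, 0.202] pointing down, gripper open.
Joint ranges: [-176.69, 176.69], [-43.24, 126.21], [12.49, 139.97], [-82, 262], [0, 151.66], [-163.58, 163.58]. Speed limits (degrees/s): [159.86, 159.86, 180, 180, 180, 180].

### API

Orientations are given as [roll, pitch, yaw] about the fixed x, y, z axes, in that order (R = Rz(yaw) Ry(pitch) Rx(roll)).
In Python, from bench import manip gives the robot as it stands. The module is installed in compiled form; this text tells all that it offers.
- The arm moves only by the shell command python3 -m inch 'ROWS' [FORCE]. ROWS is a JSON object of lists of equal length, an entry for each row: "grip": the opening, from 0 (shut) to 1 (fully open); "slide": the shift along the tool's x, y, z in mm, a list of three; "roll": the turn about the tool's z in rad. A call has exactly 8 rows; each row shifts and turns the commanded pose from where the row before left it, along the tool's axes as they then stand; what a row does not reach is not made up. A row lasts 1/10 s, in which the tool goes at most 50 mm and 8.59 degrees, less where a joint would pass 70% of its speed; a pose out of reach is approached as far as the arm can. A call with a gripper value outside its range is refused whole. The fingers move at their own pace and stop on an object; FORCE is the grip in N (left out, the last holds). Time passes only in rows, so rows that do not move let the fingers close, or fill a call up. It gives the time, the measured TCP pose, the force and the opening at its end, in the units of the state.
- manip.get_state(): the state, without advancing time (a new reading comes with each control period).
- manip.snapshot(name): name is "scene" or "top"; returns (picture, depth): 384x512x3 uint8, blue, green, red; 384x512 float32, m along the optical axis (not along the pixel's ray), 0 where there is no reading.
- manip.camera_info(name): a dict with "mtx" (3x3 intrinsics, pixels), "R" (3x3) and "t" (3): a world point X has camera coordinates R X + t. Camera axes: x right, y down, z forward; pixel columns grow to the right and rows downward; lengths in m; the calibration is good to about 2 mm. A picture is of the moment at which its call begins. camera_info takes no time and is no camera call.
- manip.job_done(): hands the job in, once; it reports no verdict.
The state is a dict: "time_s": time; "joints": joint angles; "dq": joint speeds; "joint_efforts": joint torques, N m; "tool_pos": TCP position; "eef_rot": TCP orientation; "contact_force": force on the tool from outside, world axes, zero at the start; "ft_torque": the same for the moment, N m; "gripper_width": finger opening in m.
Only numpy, scipy, OpenCV 4.12 (cv2) and the standard library are available. Lean on these libraries where they do the work, as an engineer would, in place of code of your own. Each camera call takes 0.05 s, during which the arm holds its last target.

### The job

The steel pellet die was left closed after the last pressing and would seize with salt between its parts, so take it apart and set each part upright and fully down in its own rest in the steel tray. The plunger goes stem down into the small deep hole; of the three shallow recesses the guide collar gets the smallest, the barrel the middle one and the base the widest. The parts are finely ground: do not drop or topple any, and leave the blue-lidded sample pot and the brown dropper bottle where they stand.

Things in the scene. Friction and masses are not known exactly. Their poses are not given: they have to be found in the camera images.
- plunger_mid (a point): plunger of the die, steel, upright in the stack, 74 mm long: a straight stem 17 mm in diameter and 58 mm long, below a round head 26 mm in diameter and 16 mm high at the top (grip it by the head). Its stem passes loosely down through collar and barrel and stands on the base's boss, so it must be lifted 55 mm to come free. This point is on its axis, half-way up (37 mm above the stem's end, 65 mm above the bench at the start); z is up. 0.15 kg
- collar_mid (a point): guide collar of the die, knurled steel ring around the stem below the plunger's head, 24 mm high: a flange 38 mm in diameter and 18 mm high, below it a spigot 27 mm in diameter and 6 mm high that drops loosely into the barrel's top; bore 20 mm. This point is on its axis, half-way up (12 mm above its underside, 68 mm above the bench at the start); z is up. 0.1 kg
- barrel_mid (a point): barrel of the die, plain steel cylinder 48 mm in diameter and 50 mm high with a bore, standing on the base's foot, its lower end loosely over the base's boss (lift it 17 mm to come free). This point is on its axis, half-way up (25 mm above its underside, 37 mm above the bench at the start); z is up. 0.32 kg
- die_base_mid (a point): base of the die, steel, lowest part of the stack, 28 mm high: a round foot 62 mm in diameter and 12 mm high that stands on the bench, and on it a central boss 30 mm in diameter and 16 mm high, bare once the barrel is off (grip it by the boss). This point is on its axis, half-way up (14 mm above its underside); z is up. 0.3 kg
- rest_plunger_floor (a point): round white plastic rest for the plunger, 56 mm across and 40 mm high, standing on the floor of the square steel tray (200 mm, rim 18 mm high, sheet 3 mm); in its top a round recess 20 mm across and 35 mm deep, its mouth widened to 32 mm. This point is the centre of the recess floor, 8 mm above the bench; z is up, x and y run along the tray's sides. Neighbouring rests stand 92 mm apart, two by two; which rest stands in which corner varies from start to start
- rest_collar_floor (a point): round white plastic rest for the collar, 64 mm across and 20 mm high, standing on the floor of the square steel tray (200 mm, rim 18 mm high, sheet 3 mm); in its top a round recess 46 mm across and 10 mm deep, its mouth widened to 52 mm. This point is the centre of the recess floor, 13 mm above the bench; z is up, x and y run along the tray's sides. Neighbouring rests stand 92 mm apart, two by two; which rest stands in which corner varies from start to start
- rest_barrel_floor (a point): round white plastic rest for the barrel, 74 mm across and 20 mm high, standing on the floor of the square steel tray (200 mm, rim 18 mm high, sheet 3 mm); in its top a round recess 56 mm across and 10 mm deep, its mouth widened to 62 mm. This point is the centre of the recess floor, 13 mm above the bench; z is up, x and y run along the tray's sides. Neighbouring rests stand 92 mm apart, two by two; which rest stands in which corner varies from start to start
- rest_base_floor (a point): round white plastic rest for the base, 86 mm across and 20 mm high, standing on the floor of the square steel tray (200 mm, rim 18 mm high, sheet 3 mm); in its top a round recess 70 mm across and 10 mm deep, its mouth widened to 76 mm. This point is the centre of the recess floor, 13 mm above the bench; z is up, x and y run along the tray's sides. Neighbouring rests stand 92 mm apart, two by two; which rest stands in which corner varies from start to start
- sample_pot_mid (a point): white sample pot with a blue lid, 47 mm in diameter and 66 mm high, standing on the bench between and behind die and tray; not to be moved. This point is its centre, half-way up
- dropper_mid (a point): brown dropper bottle with a black cap, 33 mm in diameter and 85 mm high, standing on the bench behind the die; not to be moved. This point is its centre, half-way up
Not all that is in view belongs to the job. Leave any yellow look-alike of the part that bears collar_mid alone.

How it is judged:
By the outcome, as a careful person would: the job done as asked, in the order asked, and still so for the second after the job is handed in, with the robot touching nothing.
It also fails if it takes over 96 s, if anything falls off the work surface, if the arm or the gripper's body presses on something with over 40 N, if the wrist force passes 120 N, or if a joint passes its speed limit or range.

## Working session

There is one attempt and no reset: what is moved stays moved. The work goes in short steps, Python scripts to look and compute and a shell command to move; the robot and the scene stay as the last step left them, time stands still between calls to the robot, and variables do not carry over. Pictures are saved under pics/ and viewed, and the job is handed in when it is done.

```bash
mkdir -p pics; ls
python3 - <<'E'
from bench import manip
import cv2, numpy as np
np.set_printoptions(precision=4,suppress=True)
print(manip.get_state())
for n in ("scene","top"):
    im,d=manip.snapshot(n)
    cv2.imwrite(f"pics/{n}0.png",im); np.save(f"pics/{n}0.npy",d)
    print(n,manip.camera_info(n))
E
```

```text
pics
{'time_s': 0.0, 'joints': array([ 56.6932,  30.2787,  82.1569,  -0.    ,  67.688 , -10.2282]), 'dq': array([ 0.1033, -0.0095, -0.146 ,  0.0609, -0.0475, -0.0494]), 'joint_efforts': array([ -0.0006, -44.2348, -17.8026,  -0.0003,   0.0083,   0.    ]), 'tool_pos': array([0.2445, 0.5743, 0.2012]), 'eef_rot': array([-179.8782,   -0.022 ,  156.9213]), 'contact_force': array([ 0.6727, -0.1882, -0.3441]), 'ft_torque': array([0.0502, 0.0077, 0.0092]), 'gripper_width': 0.08565185078854344}
scene {'mtx': array([[384.3938,   0.    , 256.8482],
       [  0.    , 384.3938, 192.4734],
       [  0.    ,   0.    ,   1.    ]]), 'R': array([[ 0.8024, -0.5966,  0.0137],
       [-0.3892, -0.5406, -0.7458],
       [ 0.4524,  0.5931, -0.666 ]]), 't': array([-0.4027,  0.2817,  0.6665])}
top {'mtx': array([[373.0217,   0.    , 259.6327],
       [  0.    , 373.0217, 193.0704],
       [  0.    ,   0.    ,   1.    ]]), 'R': array([[-0.0755, -0.9971, -0.004 ],
       [-0.9727,  0.0745, -0.2198],
       [ 0.2195, -0.0127, -0.9755]]), 't': array([0.0434, 0.5568, 0.8176])}
```

View pics/scene0.png

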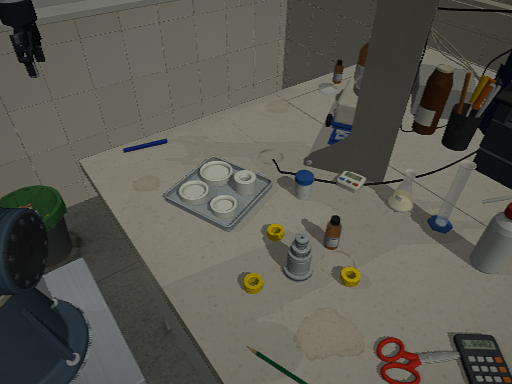

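View pics/top0.png

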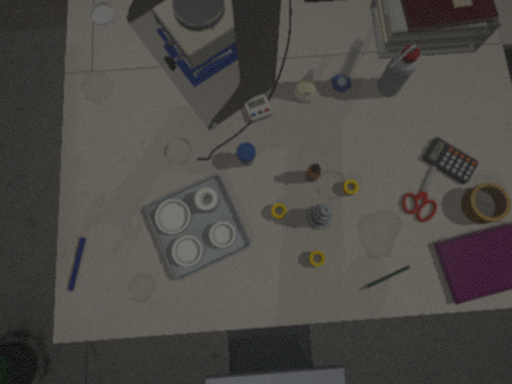

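The scene view shows the die stack at (299,258), dropper (333,232), pot (304,184), tray (218,192) and three yellow collar look-alikes at (275,231), (254,283) and (350,276). In the top view the die is at (320,216) and the tray at (197,228). Next I'll enlarge both views.

```bash
cat > h.py <<'E'
from bench import manip
import cv2, numpy as np
np.set_printoptions(precision=4,suppress=True)
CI={n:manip.camera_info(n) for n in ("scene","top")}
def ray(n,u,v):
    c=CI[n]; d=c["R"].T@np.linalg.inv(c["mtx"])@np.array([u,v,1.]); o=-c["R"].T@c["t"]; return o,d
def onz(n,u,v,z):
    o,d=ray(n,u,v); return o+d*(z-o[2])/d[2]
def proj(n,X):
    c=CI[n]; p=c["mtx"]@(c["R"]@np.asarray(X)+c["t"]); return p[:2]/p[2]
def cloud(n,d):
    c=CI[n]; v,u=np.mgrid[0:384,0:512]; P=np.linalg.inv(c["mtx"])@np.stack([u.ravel(),v.ravel(),np.ones(u.size)])*d.ravel()
    return (c["R"].T@(P-c["t"][:,None])).T.reshape(384,512,3)
def two(u1,v1,u2,v2):
    o1,d1=ray("scene",u1,v1);o2,d2=ray("top",u2,v2)
    A=np.stack([d1,-d2],1);s=np.linalg.lstsq(A,o2-o1,rcond=None)[0]
    a=o1+d1*s[0];b=o2+d2*s[1];return (a+b)/2,np.linalg.norm(a-b)
def crop(im,x0,y0,x1,y1,k,name):
    c=im[y0:y1,x0:x1]; c=cv2.resize(c,None,fx=k,fy=k,interpolation=cv2.INTER_CUBIC)
    c=cv2.convertScaleAbs(c,alpha=1.5,beta=10); cv2.imwrite("pics/"+name,c)
E
python3 - <<'E'
from h import *
s=cv2.imread("pics/scene0.png");t=cv2.imread("pics/top0.png")
crop(s,150,140,370,305,3.6,"s0c.png")
crop(t,135,130,365,300,3.4,"t0c.png")
for n in CI: print(n, ray(n,256,192))
d=np.load("pics/top0.npy");P=cloud("top",d)
for u,v in [(320,216),(246,152),(314,172),(279,211),(317,258),(351,187),(172,217),(206,199),(221,234),(186,250),(245,100),(250,60),(214,124)]: print(u,v,P[v,u])
E
```

```text
scene (array([ 0.1313, -0.4832,  0.6596]), array([ 0.4511,  0.5951, -0.6652]))
top (array([0.3655, 0.0122, 0.9201]), array([ 0.223 , -0.0033, -0.9749]))
320 216 [ 0.4905 -0.1315  0.0812]
246 152 [0.6613 0.0261 0.0657]
314 172 [ 0.5954 -0.1294  0.0791]
279 211 [ 0.5238 -0.045  -0.005 ]
317 258 [ 0.4005 -0.1269 -0.0015]
351 187 [ 0.5711 -0.2327 -0.0027]
172 217 [0.5257 0.2196 0.0137]
206 199 [0.5662 0.1353 0.0061]
221 234 [0.4751 0.1019 0.012 ]
186 250 [0.4427 0.1879 0.0135]
245 100 [0.8141 0.0197 0.0322]
250 60 [0.8244 0.0012 0.1959]
214 124 [0.7581 0.1039 0.0229]
```

View pics/s0c.png

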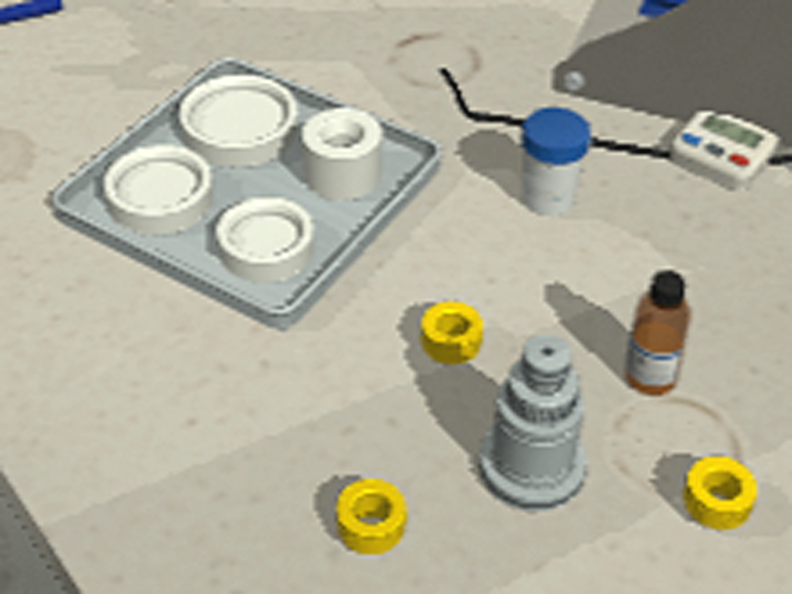

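View pics/t0c.png

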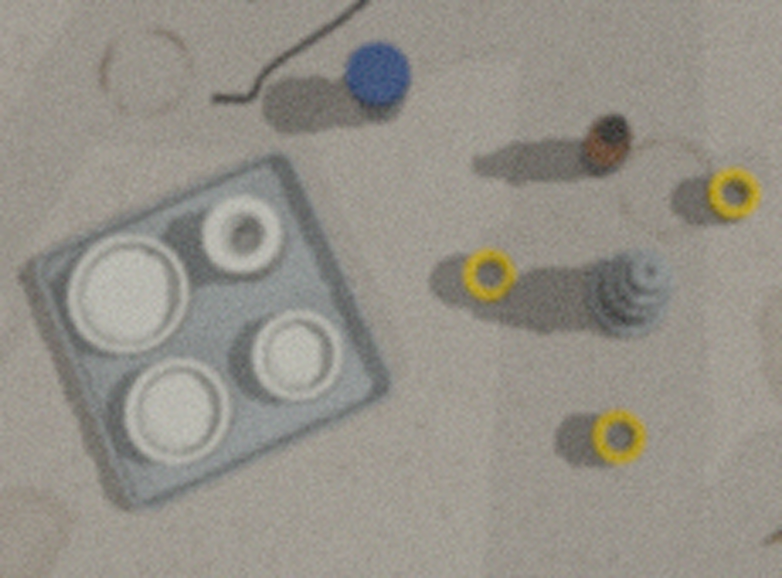

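The stack at top-crop (632,292) / scene-crop (543,400) is the only steel one, so its knurled ring is the collar. The three yellow rings are the look-alikes and stay put. Rests, by top-view pixel: base (172,217), barrel (186,250), collar (221,234), plunger (206,199), which is the tall one with the small hole. Next I measure the positions.

Run:
```python
from h import *
im={"scene":cv2.imread("pics/scene0.png"),"top":cv2.imread("pics/top0.png")}
seeds={"plunger":((244,183),(206,199),.003,.043,.056),"collar":((224,206),(221,234),.003,.023,.064),"barrel":((193,191),(186,250),.003,.023,.074),"base":((216,172),(172,217),.003,.023,.086)}
for n,k in (("scene",0),("top",1)):
    g=cv2.GaussianBlur(im[n],(3,3),0).astype(int); mn=g.min(2); bl=g[...,0]-g[...,2]
    roi=(slice(155,228),slice(163,273)) if n=="scene" else (slice(176,280),slice(142,250))
    t,_=cv2.threshold(mn[roi].astype(np.uint8).reshape(-1,1),0,255,cv2.THRESH_OTSU)
    print(n,"otsu",t)
    m=np.zeros(mn.shape,np.uint8); m[roi]=((bl[roi]<6)&(mn[roi]>t*(0.85 if n=="scene" else 1)))*255
    cv2.imwrite(f"pics/m_{n}.png",cv2.resize(m[roi],None,fx=5,fy=5,interpolation=0))
    cs,_=cv2.findContours(m,cv2.RETR_EXTERNAL,cv2.CHAIN_APPROX_NONE)
    for nm,s in seeds.items():
        for c in cs:
            if cv2.pointPolygonTest(c,s[k],False)>=0:
                h=cv2.convexHull(c);M=cv2.moments(h);u,v=M["m10"]/M["m00"],M["m01"]/M["m00"]
                e=cv2.fitEllipse(c)
                print(nm,(round(u,1),round(v,1)),"area",M["m00"],"mid",onz(n,u,v,(s[2]+s[3])/2),"top",onz(n,u,v,s[3]),"bb",cv2.boundingRect(c))
```

```text
scene otsu 99.0
plunger (222.1, 187.3) area 6859.5 mid [0.5043 0.1505 0.023 ] top [0.4926 0.1306 0.043 ] bb (163, 155, 110, 73)
collar (222.1, 187.3) area 6859.5 mid [0.5101 0.1604 0.013 ] top [0.5043 0.1505 0.023 ] bb (163, 155, 110, 73)
barrel (222.1, 187.3) area 6859.5 mid [0.5101 0.1604 0.013 ] top [0.5043 0.1505 0.023 ] bb (163, 155, 110, 73)
base (222.1, 187.3) area 6859.5 mid [0.5101 0.1604 0.013 ] top [0.5043 0.1505 0.023 ] bb (163, 155, 110, 73)
top otsu 82.0
plunger (196.4, 227.4) area 5320.5 mid [0.4942 0.1592 0.023 ] top [0.4913 0.1559 0.043 ] bb (155, 180, 89, 96)
collar (196.4, 227.4) area 5320.5 mid [0.4957 0.1608 0.013 ] top [0.4942 0.1592 0.023 ] bb (155, 180, 89, 96)
barrel (196.4, 227.4) area 5320.5 mid [0.4957 0.1608 0.013 ] top [0.4942 0.1592 0.023 ] bb (155, 180, 89, 96)
base (196.4, 227.4) area 5320.5 mid [0.4957 0.1608 0.013 ] top [0.4942 0.1592 0.023 ] bb (155, 180, 89, 96)
```

Run:
```python
from h import *
s=cv2.imread("pics/scene0.png");t=cv2.imread("pics/top0.png")
crop(s,280,225,345,285,10,"s0d.png")
crop(t,295,190,345,240,11,"t0d.png")
```

```text
(no output)
```

View pics/s0d.png

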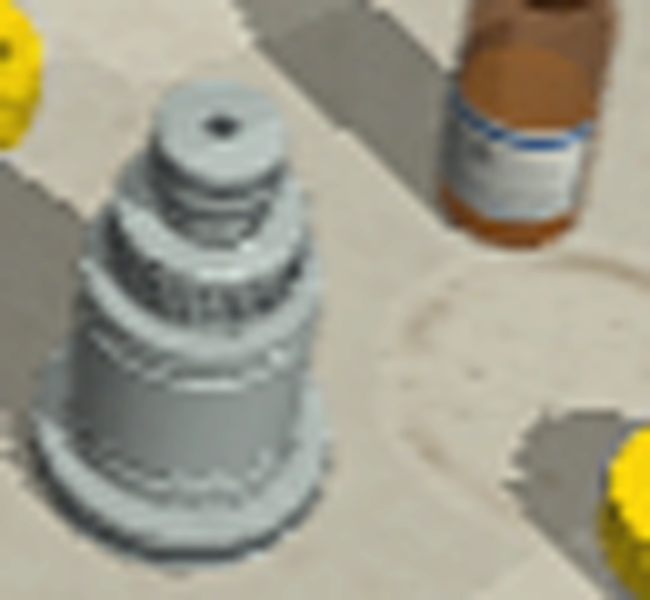

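View pics/t0d.png

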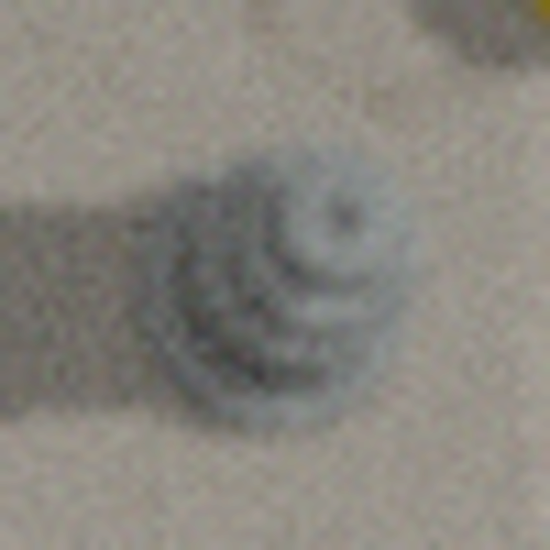

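View pics/m_scene.png

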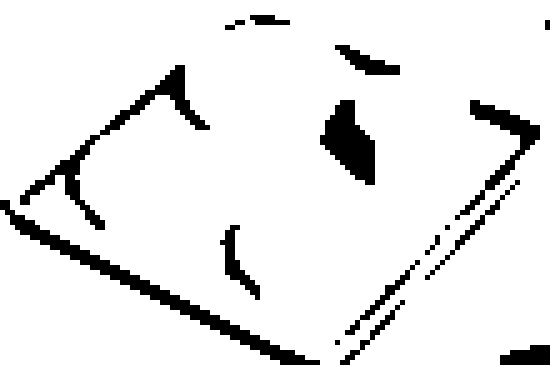

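View pics/m_top.png

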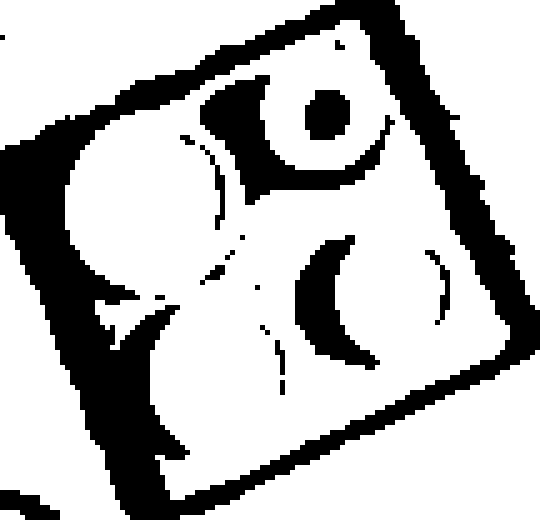

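The mask is too loose: white and tray merge. I'll tighten it and localise the stack from the head's dimple, at scene (301.6,237.0) and top (325.9,209.2).

Run:
```python
from h import *
print("head z.102:",onz("scene",301.65,237.05,.102),onz("top",325.9,209.2,.102),two(301.65,237.05,325.9,209.2))
im={"scene":cv2.imread("pics/scene0.png"),"top":cv2.imread("pics/top0.png")}
for n,p in (("scene",[(216,172),(244,190),(236,198),(193,191),(218,190),(190,203)]),("top",[(172,217),(221,234),(203,222),(225,215),(206,206),(186,250)])):
    print(n,[im[n][v,u].tolist() for u,v in p])
seeds={"plunger":((244,183),(206,192),.003,.043,.056),"collar":((224,206),(221,234),.003,.023,.064),"barrel":((193,191),(186,250),.003,.023,.074),"base":((216,172),(172,217),.003,.023,.086)}
for n,k,th in (("scene",0,0),("top",1,0)):
    g=cv2.GaussianBlur(im[n],(3,3),0).astype(int)
    w=g[...,2]*2-g[...,0]   # red minus blueness
    roi=(slice(158,225),slice(168,270)) if n=="scene" else (slice(184,272),slice(150,244))
    v=np.clip(w[roi],0,255).astype(np.uint8)
    t,_=cv2.threshold(v,0,255,cv2.THRESH_OTSU); print("otsu",t)
    m=np.zeros(w.shape,np.uint8); m[roi]=(v>t)*255
    cv2.imwrite(f"pics/m2_{n}.png",cv2.resize(m[roi],None,fx=5,fy=5,interpolation=0))
    cs,_=cv2.findContours(m,cv2.RETR_EXTERNAL,cv2.CHAIN_APPROX_NONE)
    for nm,s in seeds.items():
        for c in cs:
            if cv2.pointPolygonTest(c,s[k],False)>=0:
                h=cv2.convexHull(c);M=cv2.moments(h);u,v=M["m10"]/M["m00"],M["m01"]/M["m00"]
                print(nm,(round(u,1),round(v,1)),"mid",onz(n,u,v,(s[2]+s[3])/2),"top",onz(n,u,v,s[3]),"bb",cv2.boundingRect(c))
```

```text
head z.102: [ 0.5031 -0.1411  0.102 ] [ 0.5016 -0.1427  0.102 ] (array([ 0.5014, -0.1424,  0.1043]), np.float64(0.00034387468188800156))
scene [[140, 152, 149], [108, 117, 117], [114, 116, 109], [140, 151, 150], [110, 114, 108], [106, 114, 113]]
top [[113, 117, 118], [115, 119, 118], [92, 94, 91], [87, 87, 84], [109, 112, 112], [106, 115, 113]]
otsu 119.0
plunger (248.1, 172.3) mid [0.5926 0.1612 0.023 ] top [0.5781 0.141  0.043 ] bb (221, 158, 49, 37)
collar (224.0, 205.0) mid [0.4782 0.1024 0.013 ] top [0.4728 0.0933 0.023 ] bb (210, 194, 28, 24)
barrel (194.2, 191.4) mid [0.4444 0.1881 0.013 ] top [0.4396 0.1777 0.023 ] bb (179, 180, 30, 25)
base (216.2, 172.2) mid [0.5307 0.2214 0.013 ] top [0.5246 0.2105 0.023 ] bb (200, 161, 33, 25)
otsu 94.0
plunger (205.9, 198.1) mid [0.5648 0.1332 0.023 ] top [0.5603 0.1305 0.043 ] bb (195, 187, 23, 23)
collar (222.3, 234.0) mid [0.4748 0.0985 0.013 ] top [0.4736 0.0976 0.023 ] bb (209, 221, 27, 27)
barrel (187.1, 250.5) mid [0.4414 0.1856 0.013 ] top [0.4405 0.1836 0.023 ] bb (172, 235, 31, 33)
base (172.4, 216.0) mid [0.5283 0.2189 0.013 ] top [0.5265 0.2166 0.023 ] bb (155, 199, 36, 35)
```

View pics/m2_scene.png

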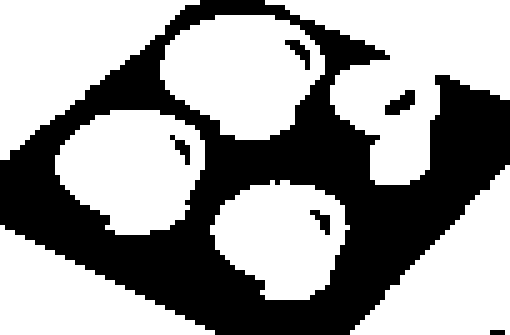

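View pics/m2_top.png

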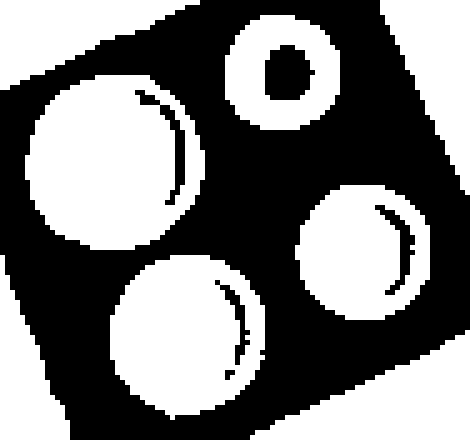

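Fused estimates: die axis ≈ (0.502,-0.142) and clear of neighbours if the jaws open along world y. I first turn the tool to yaw 180 (so tool x = -X, y = +Y, z = -Z), then travel towards the stack.

```bash
python3 -m inch '{"grip":[1,1,1,0.6,0.6,0.6,0.6,0.6],"slide":[[0,0,0],[0,0,0],[0,0,0],[-8,-22,0],[-15,-42,0],[-15,-42,0],[-15,-42,0],[-15,-42,0]],"roll":[-0.134,-0.134,-0.135,0,0,0,0,0]}' 60
```

```text
time_s: 0.9
tool_pos: [0.313, 0.3833, 0.2019]
eef_rot: [-180.0, -0.0, -179.9]
contact_force: [0.3, -0.6, 0.6]
gripper_width: 0.0514
```

```bash
python3 -m inch '{"grip":[0.6,0.6,0.6,0.6,0.6,0.6,0.6,0.6],"slide":[[-16,-45,0],[-16,-45,0],[-16,-45,0],[-16,-45,0],[-16,-45,0],[-16,-45,0],[-16,-45,0],[-16,-45,0]],"roll":[0,0,0,0,0,0,0,0]}'
```

```text
time_s: 1.7
tool_pos: [0.4412, 0.0231, 0.2021]
eef_rot: [180.0, -0.0, 180.0]
contact_force: [0.3, 0.5, 0.4]
gripper_width: 0.0514
```

```bash
python3 -m inch '{"grip":[0.6,0.6,0.6,0.6,0.6,0.6,0.6,0.6],"slide":[[-14,-40,0],[-14,-38,0],[-11,-30,0],[-10,-25,10],[-6,-16,20],[-3,-9,20],[-2,-4,10],[0,0,0]],"roll":[0,0,0,0,0,0,0,0]}'; python3 -c "
from h import *
for n in CI:
    im,d=manip.snapshot(n); cv2.imwrite(f'pics/{n}1.png',im)
    print(n,proj(n,manip.get_state()['tool_pos']),proj(n,[.502,-.142,.102]))
    c=(250,175,350,285) if n=='scene' else (280,150,370,240)
    crop(im,*c,6,f'{n}1c.png')
print(manip.get_state())
"
```

```text
time_s: 2.5
tool_pos: [0.5001, -0.1368, 0.1407]
eef_rot: [179.9, -0.2, 180.0]
contact_force: [0.1, -0.9, -0.0]
gripper_width: 0.051
scene [300.9426 221.9737] [301.5648 237.5887]
top [326.227  206.3409] [325.5562 209.0483]
{'time_s': 2.6, 'joints': array([ -27.5902,   27.0313,  100.6702,    0.0122,   52.3301, -117.6267]), 'dq': array([ 0.3854, -1.1366, -0.3819, -0.0525, -0.1642,  0.0417]), 'joint_efforts': array([ -0.3234, -36.4644, -13.2756,  -0.0141,  -0.0022,  -0.0005]), 'tool_pos': array([ 0.5009, -0.1365,  0.1423]), 'eef_rot': array([ 179.9768,   -0.0235, -179.971 ]), 'contact_force': array([ 0.7875, -0.8656,  0.4518]), 'ft_torque': array([ 0.0078, -0.0075, -0.0113]), 'gripper_width': 0.05128243138192023}
```

View pictures.

View pics/scene1c.png

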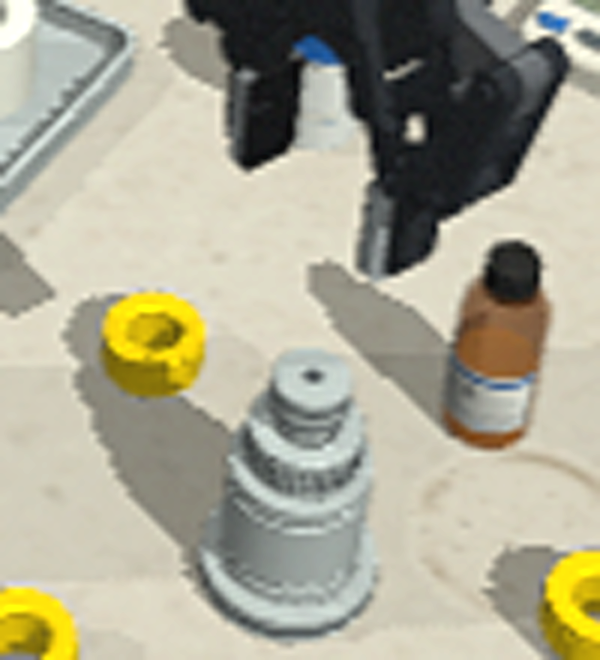

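View pics/top1c.png

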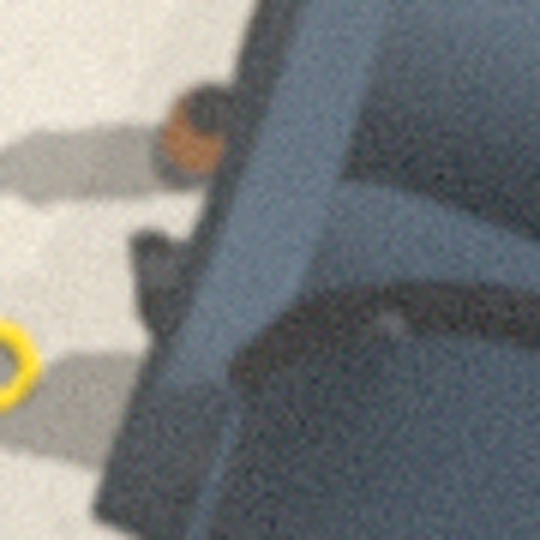

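```bash
python3 -c "
from h import *
for z in (.142,.148,.152):
  for s in (1,-1):
    for x in (-.011,.011):
      p=proj('scene',[.5005+x,-.1365+s*.0257,z]); print(z,s,x,(p-[250,175]+.5)*6-.5)
"; python3 -m inch '{"grip":[0.6,0.6,0.6,0.6,0.6,0.6,0.6,0.6],"slide":[[-1,-5,4],[0,0,8],[0,0,8],[0,0,6],[0,0,4],[0,0,0],[0,0,0],[0,0,0]],"roll":[0,0,0,0,0,0,0,0]}'
```

```text
0.142 1 -0.011 [227.9217 250.5694]
0.142 1 0.011 [280.6311 221.8609]
0.142 -1 -0.011 [337.4307 348.7609]
0.142 -1 0.011 [390.8712 317.4329]
0.148 1 -0.011 [229.2018 237.0992]
0.148 1 0.011 [282.181  208.4171]
0.148 -1 -0.011 [339.3984 335.2644]
0.148 -1 0.011 [393.1148 303.9494]
0.152 1 -0.011 [230.0631 228.0362]
0.152 1 0.011 [283.2236 199.3729]
0.152 -1 -0.011 [340.7229 326.18  ]
0.152 -1 0.011 [394.6247 294.8749]
time_s: 3.4
tool_pos: [0.5023, -0.1421, 0.1124]
eef_rot: [-180.0, 0.0, -180.0]
contact_force: [0.1, 0.0, 0.3]
gripper_width: 0.051
```

```bash
python3 -c "
from h import *
st=manip.get_state()
n='scene'
im,d=manip.snapshot(n); cv2.imwrite(f'pics/{n}2.png',im);np.save('pics/scene2.npy',d)
T=st['tool_pos'];print(T)
im2=cv2.resize(im[195:275,260:350],None,fx=7,fy=7,interpolation=cv2.INTER_CUBIC)
im2=cv2.convertScaleAbs(im2,alpha=1.8,beta=20)
for z in (0,.008):
  for s in (1,-1):
    for x in (-.011,.011):
      p=proj('scene',T+[x,s*.0257,z]); q=(p-[260,195]+.5)*7-.5; cv2.circle(im2,tuple(int(a) for a in q),3,(0,0,255) if z==0 else (0,255,0),-1)
cv2.imwrite('pics/scene2c.png',im2)
"
```

```text
[ 0.5023 -0.1421  0.1124]
```

View pics/scene2c.png

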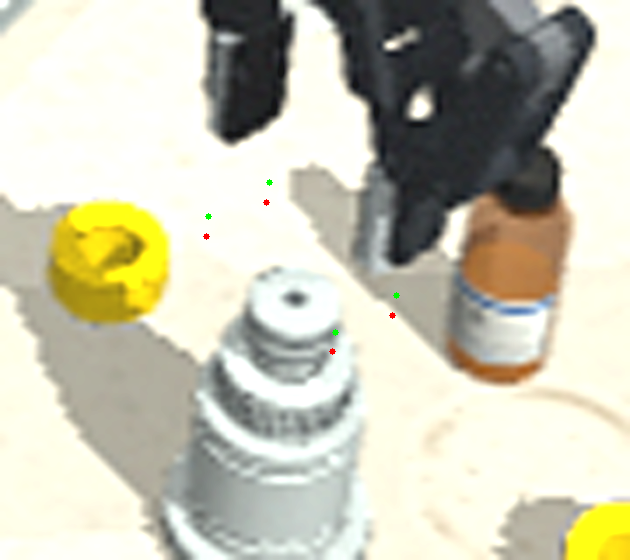

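```bash
python3 -c "
from h import *
d=np.load('pics/scene2.npy');P=cloud('scene',d)
for q in [(218,120),(215,80),(255,120),(262,70),(375,250),(375,200),(410,240),(425,235),(297,297),(400,100),(350,60)]:
  u,v=260+q[0]/7,195+q[1]/7; print(q,P[int(round(v)),int(round(u))],d[int(round(v)),int(round(u))])
# state vs. second reading
print(manip.get_state()['tool_pos'],manip.get_state()['joints'])
"
```

```text
(218, 120) [ 0.4923 -0.1159  0.156 ] 0.716615
(215, 80) [ 0.4934 -0.1133  0.1689] 0.7100699
(255, 120) [ 0.5034 -0.1179  0.1512] 0.723614
(262, 70) [ 0.504  -0.1178  0.169 ] 0.7120956
(375, 250) [ 0.4956 -0.1753  0.1542] 0.684006
(375, 200) [ 0.4923 -0.1756  0.1745] 0.668832
(410, 240) [ 0.5028 -0.1798  0.1588] 0.68156403
(425, 235) [ 0.5053 -0.1822  0.1593] 0.68093693
(297, 297) [ 0.5035 -0.1415  0.1022] 0.74229777
(400, 100) [ 0.4939 -0.1754  0.2099] 0.64614606
(350, 60) [ 0.4861 -0.1652  0.2179] 0.64332557
[ 0.5023 -0.1421  0.1124] [ -28.0714   29.9062  101.7662   -0.0002   48.2936 -118.082 ]
```

```bash
python3 -c "
from h import *
P=cloud('scene',np.load('pics/scene2.npy'))
v,u=np.mgrid[0:384,0:512]
m=(u>280)&(u<330)&(v>180)&(v<240)
Q=P; r=np.hypot(Q[...,0]-.5023,Q[...,1]+.1421)
k=m&(r<.06)&(Q[...,2]>.112)
z=Q[k]; print(np.percentile(z[:,2],[0,1,3,5,10]))
for s in (1,-1):
  zz=z[(z[:,1]+.1421)*s>0]; print(s,len(zz),np.sort(zz[:,2])[:12])
# initial view
P=cloud('scene',cv2.UMat(np.load('pics/scene0.npy')).get())
k=(np.hypot(P[...,0]-.2445,P[...,1]-.5743)<.07)&(P[...,2]>.1)
z=P[k];print(len(z),np.sort(z[:,2])[:15], z.mean(0))
"
```

```text
[0.1467 0.1507 0.1553 0.1587 0.167 ]
1 521 [0.1467 0.1476 0.1478 0.148  0.1488 0.1488 0.1491 0.1492 0.1496 0.1505
 0.1507 0.1509]
-1 997 [0.1489 0.1492 0.1499 0.1502 0.1503 0.151  0.1515 0.1528 0.1533 0.1537
 0.154  0.154 ]
1871 [0.2451 0.2456 0.2464 0.2464 0.2467 0.2468 0.2468 0.2469 0.247  0.247
 0.2473 0.2474 0.2477 0.2479 0.2481] [0.2435 0.5487 0.344 ]
```

The depth image puts the visible fingertips 36 mm above the reported TCP (44 mm when fully open), which disagrees with the description. There's a safe way to test it. With the TCP at 0.083 the jaws should stop on the 26 mm head if the text holds, and close on air if the camera is right.

```bash
python3 -m inch '{"grip":[0.6,0.6,0.6,0.6,0.6,0.6,0.6,0.6],"slide":[[0,0,4],[0,0,7],[0,0,7],[0,0,6],[0,0,4],[0,0,1],[0,0,0],[0,0,0]],"roll":[0,0,0,0,0,0,0,0]}';  python3 -m inch '{"grip":[0.3,0.25,0.25,0.25,0.25,0.25,0.25,0.25],"slide":[[0,0,0],[0,0,0],[0,0,0],[0,0,0],[0,0,0],[0,0,0],[0,0,0],[0,0,0]],"roll":[0,0,0,0,0,0,0,0]}' 25
cat > look.py <<'E'
import sys
from h import *
# look.py name x0 y0 x1 y1 k
nm=sys.argv[1]; x0,y0,x1,y1=map(int,sys.argv[2:6]); k=float(sys.argv[6]); n=sys.argv[7] if len(sys.argv)>7 else "scene"
im,d=manip.snapshot(n); cv2.imwrite(f"pics/{nm}.png",im); np.save(f"pics/{nm}.npy",d)
crop(im,x0,y0,x1,y1,k,nm+"c.png")
T=manip.get_state()["tool_pos"]; P=cloud(n,d)
kk=(np.hypot(P[...,0]-T[0],P[...,1]-T[1])<.045)&(P[...,2]>T[2]+.02)&(im.max(2)<70)
for s in (1,-1):
    z=P[kk&((P[...,1]-T[1])*s>0)]; z=z[np.argsort(z[:,2])]
    if len(z): print("tip",s,z[:8].mean(0))
print("T",T)
E
python3 look.py a3 260 180 350 275 6
```

```text
time_s: 4.25
tool_pos: [0.5023, -0.1421, 0.0833]
eef_rot: [-180.0, 0.0, -180.0]
contact_force: [-0.4, 0.1, 0.2]
gripper_width: 0.0513
time_s: 5.05
tool_pos: [0.5021, -0.142, 0.0832]
eef_rot: [-180.0, -0.0, -180.0]
contact_force: [-0.2, 0.1, 0.2]
gripper_width: 0.0213
tip 1 [ 0.502  -0.1342  0.1127]
tip -1 [ 0.4979 -0.1539  0.1137]
T [ 0.5021 -0.142   0.0832]
```

View pics/a3c.png

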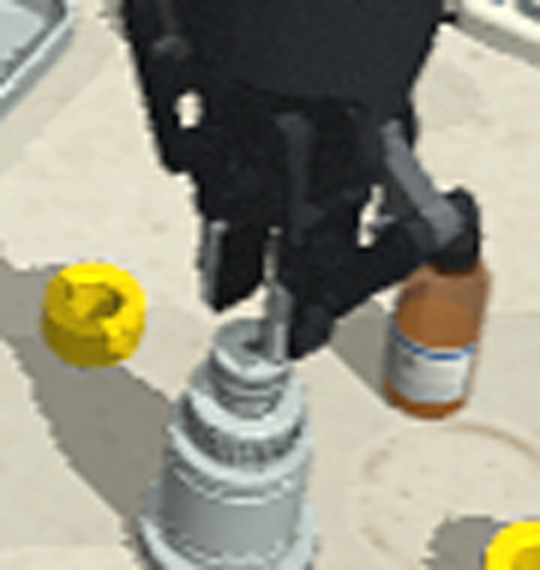

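Closing to 21 mm without contact confirms the camera. The true fingertips sit about 30 mm above the reported TCP at this opening, so I'll correct for that. Next I compare head and finger centres in the same scene view.

Run:
```python
from h import *
P=cloud("scene",np.load("pics/scene2.npy"));im=cv2.imread("pics/scene2.png")
v,u=np.mgrid[0:384,0:512]
k=(np.abs(P[...,2]-.102)<.005)&(np.hypot(P[...,0]-.503,P[...,1]+.142)<.02)&(v>231)
z=P[k];print("head",len(z),z.mean(0),z.min(0),z.max(0), (z.min(0)+z.max(0))/2)
# left finger inner face, right finger -x face at pic2 
k=(im.max(2)<75)&(P[...,2]<.175)&(P[...,2]>.14)&(np.hypot(P[...,0]-.503,P[...,1]+.142)<.05)
L=P[k&(u<305)];R=P[k&(u>308)]
for a in(L,R): print(len(a),np.percentile(a,[3,25,50,75,97],axis=0))
```

```text
head 134 [ 0.4991 -0.144   0.1028] [ 0.4874 -0.1559  0.0971] [ 0.5125 -0.1309  0.1059] [ 0.5    -0.1434  0.1015]
114 [[ 0.4917 -0.1183  0.1483]
 [ 0.4942 -0.1175  0.1553]
 [ 0.5003 -0.1169  0.1618]
 [ 0.5067 -0.1164  0.1686]
 [ 0.5126 -0.1111  0.1743]]
94 [[ 0.4912 -0.1824  0.1525]
 [ 0.4925 -0.1816  0.159 ]
 [ 0.4961 -0.1793  0.1647]
 [ 0.5014 -0.1743  0.1697]
 [ 0.5081 -0.1687  0.1744]]
```

Gripper centre in the scene view is (0.502,-0.143) and the head is (0.5015,-0.142), so they are aligned. I open, descend 30 mm and close.

```bash
python3 -m inch '{"grip":[0.5,0.5,0.5,0.5,0.5,0.5,0.5,0.5],"slide":[[0,0,0],[0,0,0],[0,0,4],[0,0,7],[0,0,8],[0,0,6],[0,0,4],[0,0,1]],"roll":[0,0,0,0,0,0,0,0]}' 25;python3 look.py a4 260 180 350 275 6
```

```text
time_s: 5.9
tool_pos: [0.5017, -0.1417, 0.0524]
eef_rot: [180.0, -0.1, -180.0]
contact_force: [-1.1, -0.3, 0.7]
gripper_width: 0.0431
tip 1 [ 0.4841 -0.1387  0.0759]
tip -1 [ 0.4907 -0.1496  0.0744]
T [ 0.5018 -0.1418  0.0526]
```

View pics/a4c.png

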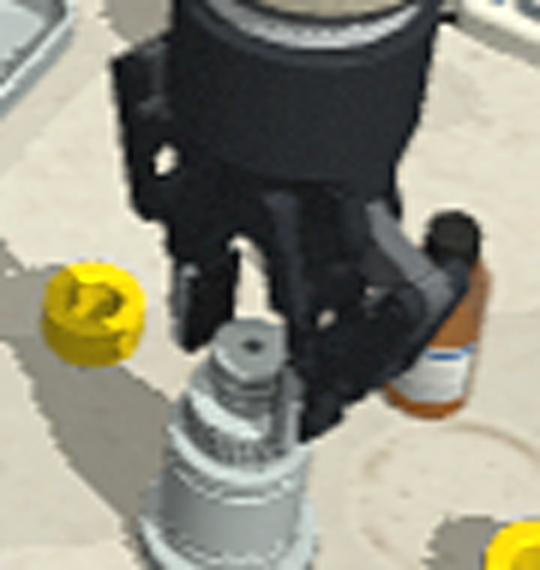

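```bash
python3 -m inch '{"grip":[0.42,0.36,0.32,0.29,0.26,0.2,0.15,0.1],"slide":[[0,0,0],[0,0,0],[0,0,0],[0,0,0],[0,0,0],[0,0,0],[0,0,0],[0,0,0]],"roll":[0,0,0,0,0,0,0,0]}' 30; python3 look.py a5 260 180 350 275 6
```

```text
time_s: 6.75
tool_pos: [0.5023, -0.142, 0.0536]
eef_rot: [-180.0, 0.0, -180.0]
contact_force: [-0.4, 0.8, 5.6]
gripper_width: 0.0237
tip 1 [ 0.4842 -0.1381  0.0775]
tip -1 [ 0.4913 -0.1519  0.0765]
T [ 0.5023 -0.142   0.0536]
```

View pics/a5c.png

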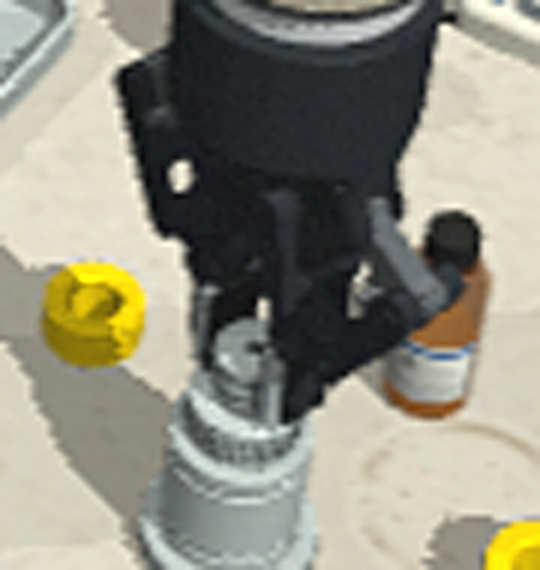

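```bash
python3 -m inch '{"grip":[0.1,0.1,0.1,0.1,0.1,0.1,0.1,0.1],"slide":[[0,0,0],[0,0,-1],[0,0,-1],[0,0,-1],[0,0,-1],[0,0,0],[0,0,0],[0,0,0]],"roll":[0,0,0,0,0,0,0,0]}' 40; python3 look.py a6 260 180 350 275 6
```

```text
time_s: 7.6
tool_pos: [0.5021, -0.142, 0.0571]
eef_rot: [180.0, -0.0, -180.0]
contact_force: [-1.0, 0.4, -2.8]
gripper_width: 0.0235
tip 1 [ 0.4897 -0.1363  0.0825]
tip -1 [ 0.4921 -0.1487  0.0803]
T [ 0.5021 -0.142   0.0572]
```

View pics/a6c.png

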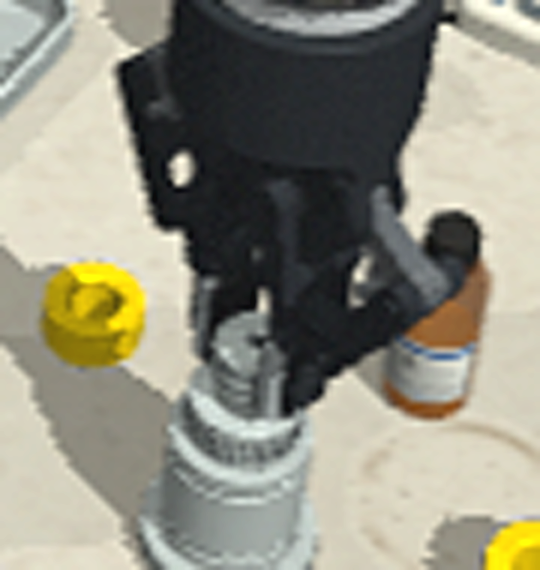

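The grip holds: head and jaws rose together and the collar stayed. Now I lift the plunger clear.

```bash
python3 -m inch '{"grip":[0.1,0.1,0.1,0.1,0.1,0.1,0.1,0.1],"slide":[[0,0,-4],[0,0,-8],[0,0,-12],[0,0,-14],[0,0,-14],[0,0,-12],[0,0,-8],[0,0,-4]],"roll":[0,0,0,0,0,0,0,0]}' 40; python3 look.py a7 240 155 350 285 4.6
```

```text
time_s: 8.45
tool_pos: [0.5025, -0.1422, 0.1345]
eef_rot: [-179.9, 0.1, -180.0]
contact_force: [0.1, -0.6, -1.9]
gripper_width: 0.0236
tip 1 [ 0.4912 -0.1343  0.1733]
tip -1 [ 0.495  -0.1475  0.1558]
T [ 0.5026 -0.1422  0.1345]
```

View pics/a7c.png

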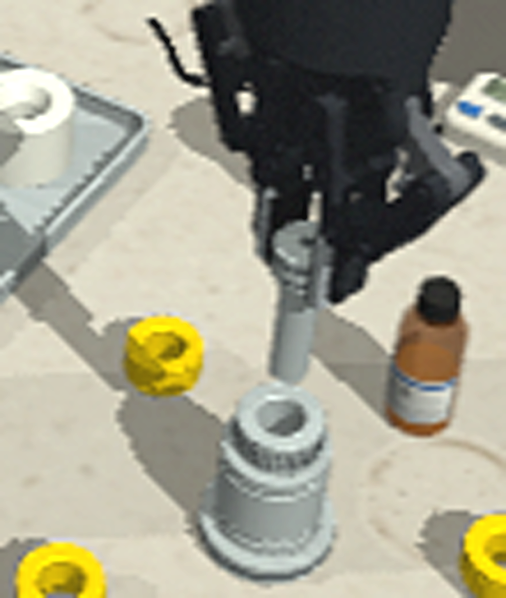

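The plunger is clear and hangs upright, with stem end at scene (303,237). The four rest centres from the top view form a 92 mm square to within 0.7 mm, so I'm going to the plunger rest at (0.561,0.131).

```bash
python3 -m inch '{"grip":[0.1,0.1,0.1,0.1,0.1,0.1,0.1,0.1],"slide":[[-4,20,0],[-8,38,0],[-9,43,0],[-9,43,0],[-9,43,0],[-9,43,0],[-7,30,0],[-3,13,0]],"roll":[0,0,0,0,0,0,0,0]}' 40;  python3 -m inch '{"grip":[0.1,0.1,0.1,0.1,0.1,0.1,0.1,0.1],"slide":[[0,0,5],[0,0,10],[0,0,12],[0,0,8],[0,0,3],[0,0,0],[0,0,0],[0,0,0]],"roll":[0,0,0,0,0,0,0,0]}' 40; python3 look.py a8 200 110 300 210 6; python3 look.py b8 140 160 280 290 4.5 top
```

```text
time_s: 9.3
tool_pos: [0.5599, 0.1339, 0.1326]
eef_rot: [180.0, -0.0, -179.8]
contact_force: [0.3, -0.8, -2.0]
gripper_width: 0.0234
time_s: 10.1
tool_pos: [0.5605, 0.1309, 0.0956]
eef_rot: [180.0, 0.1, -180.0]
contact_force: [-0.5, -0.5, -1.3]
gripper_width: 0.023
tip 1 [0.5489 0.1379 0.1376]
tip -1 [0.5537 0.125  0.1189]
T [0.5605 0.131  0.0957]
tip 1 [0.5222 0.141  0.4243]
tip -1 [0.554  0.1028 0.1644]
T [0.5604 0.1311 0.0957]
```

View pics/a8c.png

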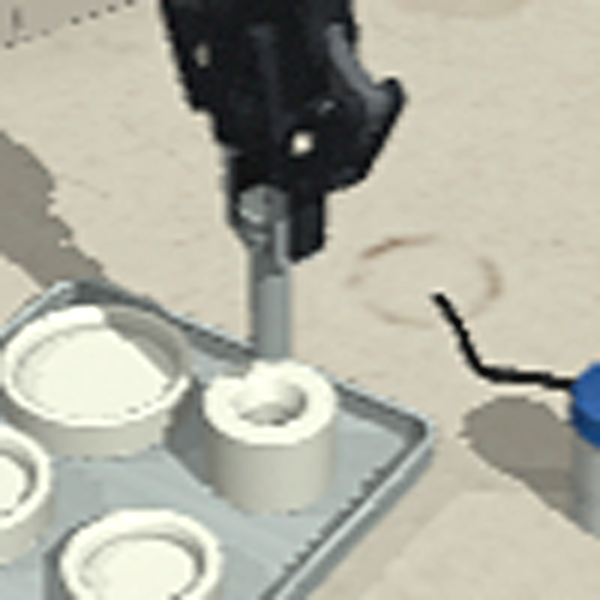

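View pics/b8c.png

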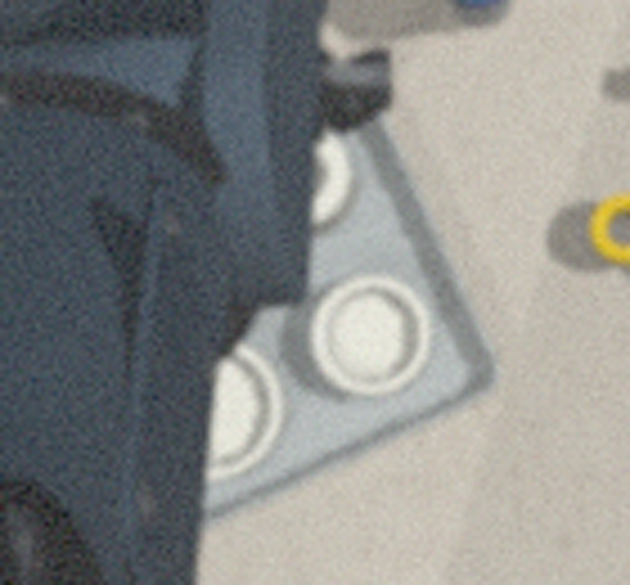

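Run:
```python
from h import *
f=lambda X:(proj('scene',X)-[200,110]+.5)*6-.5
T=np.array([.5605,.131])
a=np.linspace(0,2*np.pi,90)
for nm,r,z in (("stem end",.0085,.070),("head top",.013,.144),("rest top",.028,.043),("hole",.010,.038),("mouth",.016,.043)):
    q=np.array([f([T[0]+r*np.cos(t),T[1]+r*np.sin(t),z]) for t in a]); print(nm,q.min(0),q.max(0),f([*T,z]))
# white top ellipse of rest
im=cv2.imread('pics/a8.png')[110:210,200:300]; im=cv2.resize(im,None,fx=6,fy=6,interpolation=cv2.INTER_CUBIC)
g=im.min(2); print(g[402,200:345:6]); print(g[340:460:5,230]); print(g[340:370:3,272],g[300,235:310:4])
```

```text
stem end [249.9203 340.44  ] [291.1602 365.9744] [270.5457 353.1191]
head top [235.872  185.3188] [302.3976 223.3047] [269.1483 204.1023]
rest top [204.2879 362.2545] [337.6506 447.0229] [271.0201 403.7161]
hole [247.3718 397.8505] [294.8265 428.1496] [271.1061 412.8805]
mouth [232.9056 379.8076] [309.1004 428.2315] [271.0201 403.7161]
[ 73 126 147 147 147 133 130 137 148 151 141 134 130 125 125 117 103  74
 124 147 148 146 140 100  71]
[ 93  55  72  69  82 101 103  99 146 149 150 146 136 136 156 150 146 149
 146 127  87  87  91  92]
[ 89  89  89  89  87  84  92 104 123 141] [115 120 117  99  76  63  69  78  84  87  89  89  85  93 102 112 117 117
 115]
```

The stem sits within about 0.7 mm of the rest's axis: rest top spans crop x 203–335 around 269 and the stem is centred at 270. Descending into the hole while watching the force.

```bash
python3 -m inch '{"grip":[0.1,0.1,0.1,0.1,0.1,0.1,0.1,0.1],"slide":[[0,0,5],[0,0,8],[0,0,6],[0,0,4],[0,0,4],[0,0,4],[0,0,4],[0,0,4]],"roll":[0,0,0,0,0,0,0,0]}' 40; python3 look.py a9 200 110 300 210 6
```

```text
time_s: 11.0
tool_pos: [0.5602, 0.131, 0.0559]
eef_rot: [-180.0, 0.0, -180.0]
contact_force: [-0.2, 0.2, -2.1]
gripper_width: 0.0231
tip 1 [0.5495 0.1411 0.0981]
tip -1 [0.5538 0.1253 0.0784]
T [0.5596 0.131  0.0553]
```

View pics/a9c.png

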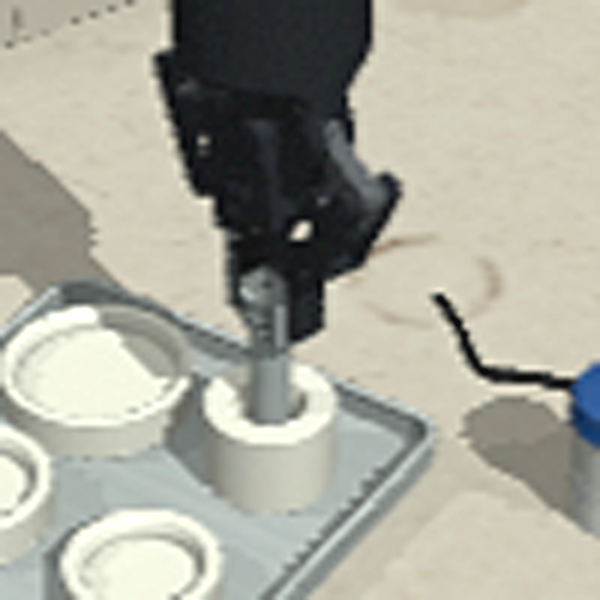

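```bash
python3 -m inch '{"grip":[0.1,0.1,0.1,0.1,0.1,0.1,0.1,0.1],"slide":[[0,0,3],[0,0,4],[0,0,4],[0,0,3],[0,0,2],[0,0,2],[0,0,1],[0,0,0]],"roll":[0,0,0,0,0,0,0,0]}' 40
```

```text
time_s: 11.85
tool_pos: [0.56, 0.131, 0.0371]
eef_rot: [-180.0, -0.0, -180.0]
contact_force: [-0.7, 0.4, -1.3]
gripper_width: 0.0233
```

```bash
python3 -m inch '{"grip":[0.1,0.1,0.1,0.1,0.1,0.1,0.1,0.1],"slide":[[0,0,0.5],[0,0,0.5],[0,0,0.5],[0,0,0.5],[0,0,0.5],[0,0,0.5],[0,0,0.5],[0,0,0]],"roll":[0,0,0,0,0,0,0,0]}' 40
```

```text
time_s: 12.65
tool_pos: [0.5601, 0.131, 0.0337]
eef_rot: [-180.0, 0.0, -180.0]
contact_force: [-0.2, 0.3, -1.1]
gripper_width: 0.0233
```

```bash
python3 -m inch '{"grip":[0.1,0.1,0.1,0.1,0.1,0.1,0.1,0.1],"slide":[[0,0,0.5],[0,0,0],[0,0,0.5],[0,0,0],[0,0,0.5],[0,0,0],[0,0,0],[0,0,0]],"roll":[0,0,0,0,0,0,0,0]}' 40
```

```text
time_s: 13.45
tool_pos: [0.5608, 0.1311, 0.0336]
eef_rot: [180.0, 0.1, -180.0]
contact_force: [-0.5, -1.3, 9.2]
gripper_width: 0.0236
```

Contact at exactly the expected height, so the plunger is seated. I ease off and release.

```bash
python3 -m inch '{"grip":[0.1,0.1,0.3,0.35,0.4,0.45,0.45,0.45],"slide":[[0,0,-0.8],[0,0,0],[0,0,0],[0,0,0],[0,0,0],[0,0,0],[0,0,0],[0,0,0]],"roll":[0,0,0,0,0,0,0,0]}' 40;  python3 -m inch '{"grip":[0.45,0.45,0.45,0.45,0.45,0.45,0.45,0.45],"slide":[[0,0,-3],[0,0,-6],[0,0,-10],[0,0,-15],[0,0,-20],[0,0,-20],[0,0,-15],[0,0,-8]],"roll":[0,0,0,0,0,0,0,0]}' 40; python3 look.py a10 200 110 300 210 6
```

```text
time_s: 14.25
tool_pos: [0.56, 0.131, 0.0329]
eef_rot: [180.0, -0.0, -180.0]
contact_force: [-0.3, -0.0, 0.1]
gripper_width: 0.0384
time_s: 15.05
tool_pos: [0.5611, 0.1311, 0.1324]
eef_rot: [180.0, 0.2, -180.0]
contact_force: [-0.3, 0.5, 0.5]
gripper_width: 0.0385
tip 1 [0.562  0.1497 0.1663]
tip -1 [0.56   0.1032 0.1699]
T [0.5615 0.1312 0.133 ]
```

View pics/a10c.png

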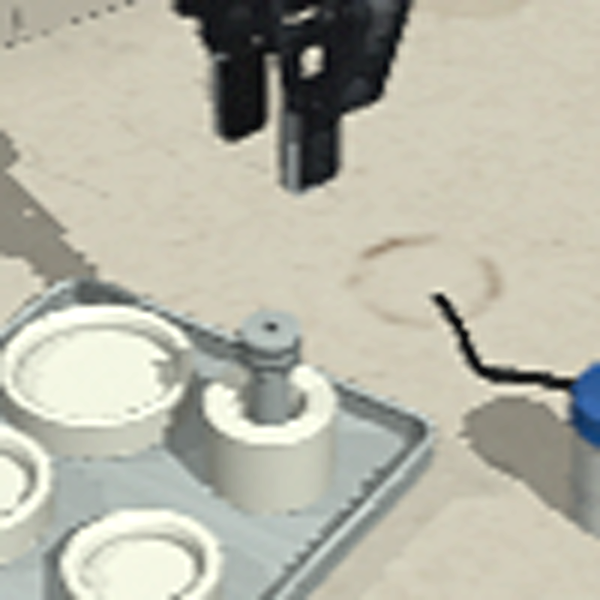

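The plunger stands seated: head dimple at crop (270,327), where z=0.082 predicts 326. Next is the collar, so I measure the remaining stack.

```bash
python3 look.py a11 280 225 345 285 9; python3 look.py b11 290 180 350 240 9 top; python3 -c "
from h import *
print(onz('scene',300.3,244.8,.080))"
```

```text
tip 1 [0.5636 0.15   0.1676]
tip -1 [0.5598 0.1045 0.1689]
T [0.5611 0.1311 0.1318]
tip 1 [0.5292 0.1443 0.4122]
tip -1 [0.5523 0.1026 0.186 ]
T [0.5603 0.131  0.1307]
[ 0.502  -0.1412  0.08  ]
```

View pics/a11c.png

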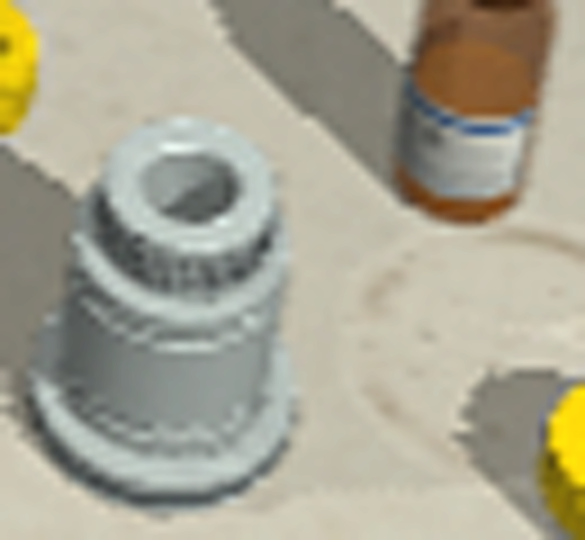

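View pics/b11c.png

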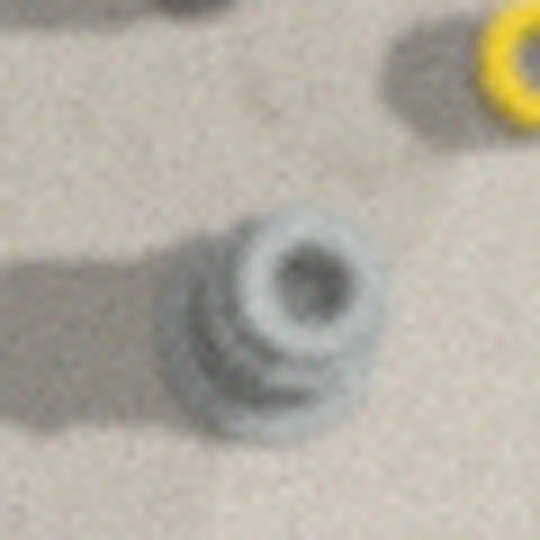

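```bash
python3 -c "
from h import *
print(onz('scene',300.44,245.0,.080),onz('top',324.1,211.05,.080),two(300.44,245,324.1,211.05))"
python3 -m inch '{"grip":[0.55,0.65,0.65,0.65,0.65,0.65,0.65,0.65],"slide":[[4,-20,0],[8,-38,0],[9,-43,0],[9,-43,0],[9,-43,0],[9,-43,0],[7,-30,0],[3,-13,0]],"roll":[0,0,0,0,0,0,0,0]}' 40
```

```text
[ 0.5019 -0.1418  0.08  ] [ 0.5013 -0.1423  0.08  ] (array([ 0.5013, -0.1422,  0.0808]), np.float64(0.00023573552566657778))
time_s: 16.0
tool_pos: [0.5011, -0.1445, 0.1291]
eef_rot: [180.0, -0.1, 179.8]
contact_force: [0.3, 0.5, 0.0]
gripper_width: 0.0556
```

```bash
python3 -m inch '{"grip":[0.65,0.65,0.65,0.65,0.65,0.65,0.65,0.65],"slide":[[0,0,8],[0,0,15],[0,0,18],[0,0,14],[0,0,8],[0,0,5],[0,0,2],[0,0,0]],"roll":[0,0,0,0,0,0,0,0]}' 40; python3 look.py a12 260 180 350 275 6
```

```text
time_s: 16.8
tool_pos: [0.5023, -0.1416, 0.06]
eef_rot: [180.0, 0.0, -180.0]
contact_force: [0.0, 0.8, 0.5]
gripper_width: 0.0555
tip 1 [ 0.5041 -0.1207  0.0925]
tip -1 [ 0.4959 -0.1642  0.0902]
T [ 0.5024 -0.1418  0.0603]
```

View pics/a12c.png

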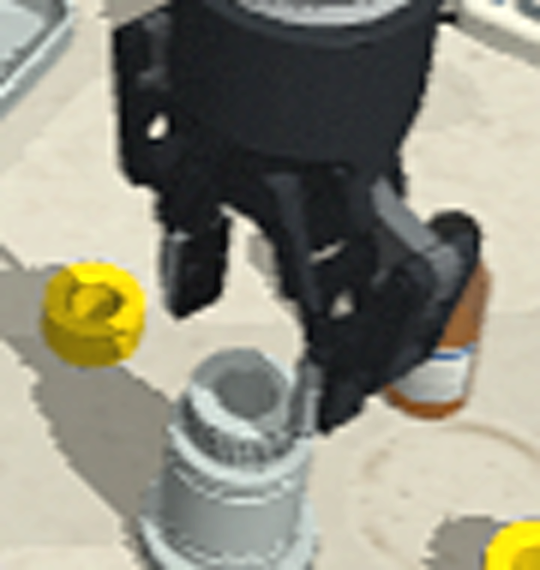

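```bash
python3 -m inch '{"grip":[0.65,0.65,0.65,0.65,0.65,0.6,0.55,0.5],"slide":[[0,0,4],[0,0,7],[0,0,6],[0,0,4],[0,0,1],[0,0,0],[0,0,0],[0,0,0]],"roll":[0,0,0,0,0,0,0,0]}' 40; python3 -m inch '{"grip":[0.47,0.44,0.4,0.35,0.3,0.25,0.2,0.2],"slide":[[0,0,0],[0,0,0],[0,0,0],[0,0,0],[0,0,0],[0,0,0],[0,0,0],[0,0,0]],"roll":[0,0,0,0,0,0,0,0]}' 40;python3 look.py a13 260 180 350 275 6
```

```text
time_s: 17.65
tool_pos: [0.5022, -0.142, 0.0382]
eef_rot: [-180.0, 0.0, -180.0]
contact_force: [-0.2, -0.2, 0.1]
gripper_width: 0.0428
time_s: 18.45
tool_pos: [0.5022, -0.142, 0.0384]
eef_rot: [-180.0, 0.0, -180.0]
contact_force: [-1.3, 1.4, 6.2]
gripper_width: 0.035
tip 1 [ 0.4973 -0.1378  0.0608]
tip -1 [ 0.4865 -0.1513  0.0661]
T [ 0.5022 -0.142   0.0384]
```

View pics/a13c.png

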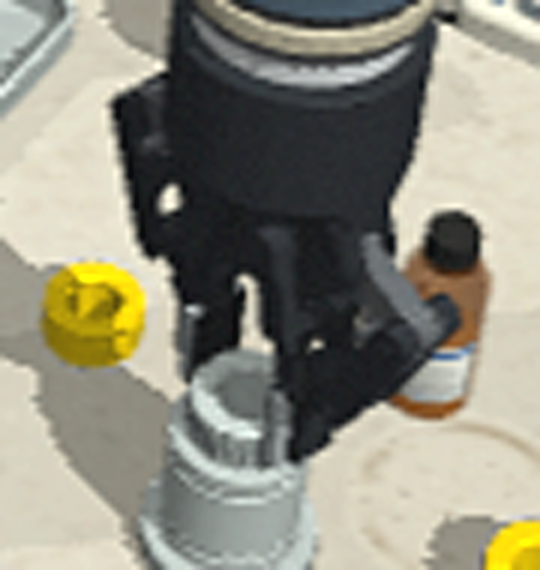

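```bash
python3 -m inch '{"grip":[0.2,0.2,0.2,0.2,0.2,0.2,0.2,0.2],"slide":[[0,0,-1],[0,0,-2],[0,0,-3],[0,0,-5],[0,0,-8],[0,0,-10],[0,0,-7],[0,0,-4]],"roll":[0,0,0,0,0,0,0,0]}' 40;python3 look.py a14 260 180 350 275 6
```

```text
time_s: 19.3
tool_pos: [0.5026, -0.1422, 0.0792]
eef_rot: [-179.9, 0.1, -180.0]
contact_force: [-0.8, 0.0, -0.8]
gripper_width: 0.0354
tip 1 [ 0.5082 -0.1361  0.103 ]
tip -1 [ 0.4911 -0.151   0.1086]
T [ 0.5028 -0.1423  0.0795]
```

View pics/a14c.png

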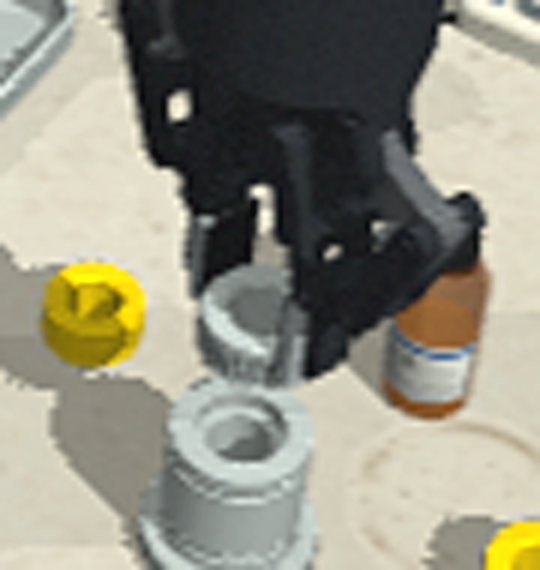

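The collar is free and the barrel stayed put. Moving to the smallest shallow recess at about (0.4745,0.098).

```bash
python3 -m inch '{"grip":[0.2,0.2,0.2,0.2,0.2,0.2,0.2,0.2],"slide":[[1,10,0],[3,30,0],[5,40,0],[5,45,0],[5,45,0],[5,38,0],[3,22,0],[1,10,0]],"roll":[0,0,0,0,0,0,0,0]}' 40;python3 -m inch '{"grip":[0.2,0.2,0.2,0.2,0.2,0.2,0.2,0.2],"slide":[[0,0,5],[0,0,10],[0,0,14],[0,0,14],[0,0,10],[0,0,6],[0,0,3],[0,0,0]],"roll":[0,0,0,0,0,0,0,0]}' 40;python3 look.py a15 170 130 290 230 5.5;python3 look.py b15 140 160 280 290 4.5 top
```

```text
time_s: 20.15
tool_pos: [0.4723, 0.1006, 0.0777]
eef_rot: [180.0, -0.1, -179.8]
contact_force: [-0.6, -0.5, -1.4]
gripper_width: 0.0347
time_s: 20.95
tool_pos: [0.474, 0.0977, 0.0157]
eef_rot: [-180.0, -0.0, 180.0]
contact_force: [0.2, 0.1, -1.0]
gripper_width: 0.035
tip 1 [0.4765 0.1061 0.0441]
tip -1 [0.4597 0.0867 0.046 ]
T [0.4742 0.0978 0.016 ]
tip -1 [0.5077 0.0834 0.3578]
T [0.4744 0.0979 0.0162]
```

View pics/a15c.png

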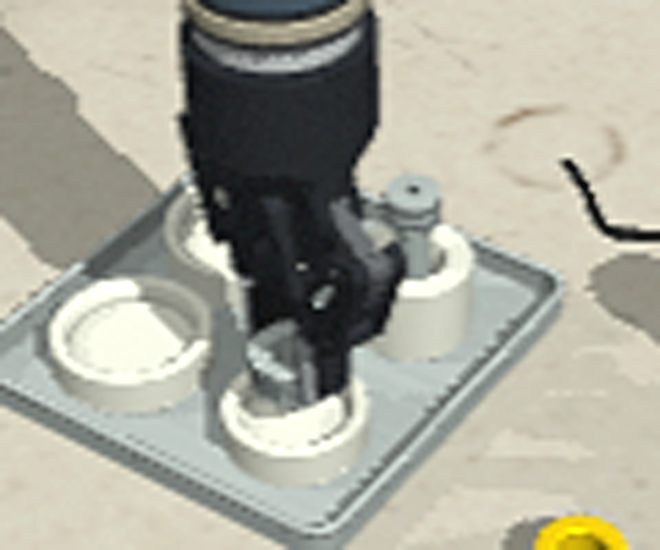

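```bash
python3 -m inch '{"grip":[0.2,0.2,0.2,0.2,0.2,0.2,0.2,0.2],"slide":[[-1,0,3],[0,0,5],[0,0,4],[0,0,3],[0,0,2],[0,0,1],[0,0,0],[0,0,0]],"roll":[0,0,0,0,0,0,0,0]}' 40;python3 -m inch '{"grip":[0.2,0.2,0.2,0.2,0.2,0.2,0.2,0.2],"slide":[[0,0,0.5],[0,0,0.5],[0,0,0.5],[0,0,0.5],[0,0,0.5],[0,0,0],[0,0,0],[0,0,0]],"roll":[0,0,0,0,0,0,0,0]}' 40
```

```text
time_s: 21.85
tool_pos: [0.4751, 0.098, -0.002]
eef_rot: [-180.0, 0.0, -180.0]
contact_force: [-0.1, 0.4, -0.4]
gripper_width: 0.0353
time_s: 22.65
tool_pos: [0.4751, 0.098, -0.0045]
eef_rot: [-180.0, 0.0, -180.0]
contact_force: [-0.5, -0.7, -0.6]
gripper_width: 0.0351
```

```bash
python3 -m inch '{"grip":[0.2,0.2,0.2,0.2,0.2,0.2,0.2,0.2],"slide":[[0,0,0.5],[0,0,0],[0,0,0.5],[0,0,0],[0,0,0.5],[0,0,0],[0,0,0],[0,0,0]],"roll":[0,0,0,0,0,0,0,0]}' 40
```

```text
time_s: 23.45
tool_pos: [0.4751, 0.098, -0.0047]
eef_rot: [-180.0, 0.1, -180.0]
contact_force: [-2.8, -1.0, 12.7]
gripper_width: 0.0347
```

Seated at the expected height. Releasing and retreating.

```bash
python3 -m inch '{"grip":[0.2,0.2,0.42,0.47,0.5,0.55,0.58,0.6],"slide":[[0,0,-1],[0,0,0],[0,0,0],[0,0,0],[0,0,0],[0,0,0],[0,0,0],[0,0,0]],"roll":[0,0,0,0,0,0,0,0]}' 40;python3 -m inch '{"grip":[0.6,0.6,0.6,0.6,0.6,0.6,0.6,0.6],"slide":[[0,0,-3],[0,0,-6],[0,0,-10],[0,0,-16],[0,0,-20],[0,0,-20],[0,0,-15],[0,0,-8]],"roll":[0,0,0,0,0,0,0,0]}' 40;python3 look.py a16 170 130 320 280 4
```

```text
time_s: 24.25
tool_pos: [0.475, 0.098, -0.0051]
eef_rot: [180.0, -0.0, -180.0]
contact_force: [-0.2, -0.1, 0.8]
gripper_width: 0.0512
time_s: 25.05
tool_pos: [0.4759, 0.098, 0.0951]
eef_rot: [-180.0, 0.2, -180.0]
contact_force: [-0.2, 0.2, -0.4]
gripper_width: 0.0512
tip 1 [0.4777 0.1233 0.1313]
tip -1 [0.4742 0.0623 0.1355]
T [0.4763 0.0981 0.0955]
```

View pics/a16c.png

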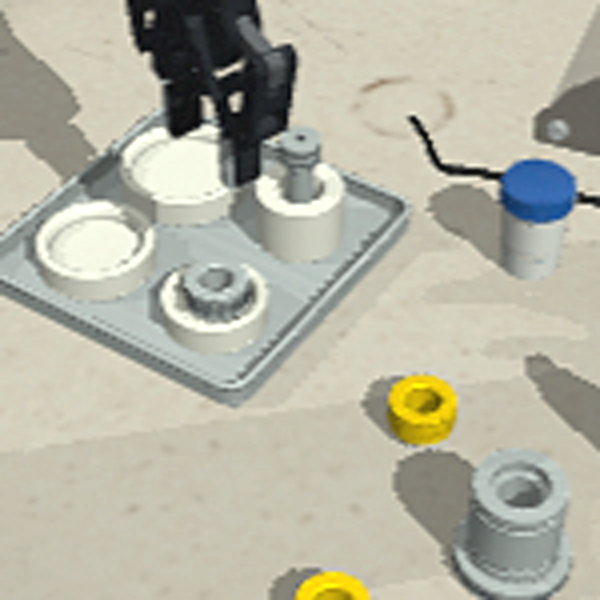

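The collar sits fully in its rest at crop (215,285). On to the barrel.

```bash
python3 -c "
from h import *
print(onz('scene',299.1,251.75,.062))"; python3 -m inch '{"grip":[0.8,0.8,0.8,0.8,0.8,0.8,0.8,0.8],"slide":[[-1,-10,-5],[-3,-30,0],[-5,-40,0],[-5,-45,0],[-5,-45,0],[-4,-38,0],[-3,-22,0],[-1,-10,0]],"roll":[0,0,0,0,0,0,0,0]}' 60; python3 look.py a17 260 180 350 275 6
```

```text
[ 0.4996 -0.1428  0.062 ]
time_s: 25.9
tool_pos: [0.5021, -0.145, 0.0974]
eef_rot: [-180.0, -0.0, 179.8]
contact_force: [-0.1, 0.5, 0.1]
gripper_width: 0.0683
tip 1 [ 0.5027 -0.1118  0.1373]
tip -1 [ 0.4937 -0.1851  0.1425]
T [ 0.5023 -0.1451  0.0975]
```

View pics/a17c.png

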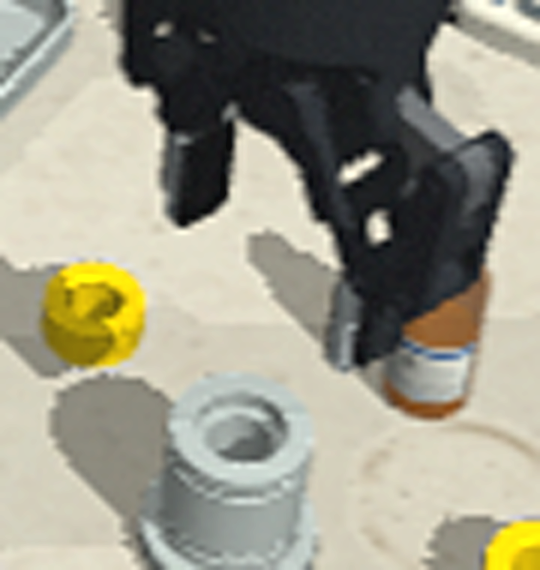

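```bash
python3 -c "
from h import *
print(onz('scene',299.6,251.25,.062))"; python3 -m inch '{"grip":[0.8,0.8,0.8,0.8,0.8,0.8,0.8,0.8],"slide":[[0,0,6],[0,0,12],[0,0,18],[0,0,18],[0,0,16],[0,0,10],[0,0,5],[0,0,0]],"roll":[0,0,0,0,0,0,0,0]}' 60; python3 -m inch '{"grip":[0.8,0.8,0.8,0.75,0.7,0.65,0.6,0.55],"slide":[[0,0,4],[0,0,6],[0,0,3],[0,0,0],[0,0,0],[0,0,0],[0,0,0],[0,0,0]],"roll":[0,0,0,0,0,0,0,0]}' 60;  python3 -m inch '{"grip":[0.54,0.5,0.46,0.42,0.4,0.38,0.35,0.35],"slide":[[0,0,0],[0,0,0],[0,0,0],[0,0,0],[0,0,0],[0,0,0],[0,0,0],[0,0,0]],"roll":[0,0,0,0,0,0,0,0]}' 60;python3 look.py a18 260 180 350 275 6
```

```text
[ 0.5013 -0.1424  0.062 ]
time_s: 26.75
tool_pos: [0.5015, -0.141, 0.0122]
eef_rot: [179.9, -0.1, -179.9]
contact_force: [-0.1, 0.0, 1.4]
gripper_width: 0.0682
time_s: 27.55
tool_pos: [0.5022, -0.142, 0.0005]
eef_rot: [-180.0, 0.0, 180.0]
contact_force: [-0.2, 0.6, 2.7]
gripper_width: 0.0478
time_s: 28.35
tool_pos: [0.5022, -0.142, 0.0006]
eef_rot: [-180.0, 0.0, 180.0]
contact_force: [-0.6, 0.2, 5.3]
gripper_width: 0.0472
tip 1 [ 0.4786 -0.1368  0.0262]
tip -1 [ 0.4915 -0.1602  0.0401]
T [ 0.5022 -0.142   0.0006]
```

View pics/a18c.png

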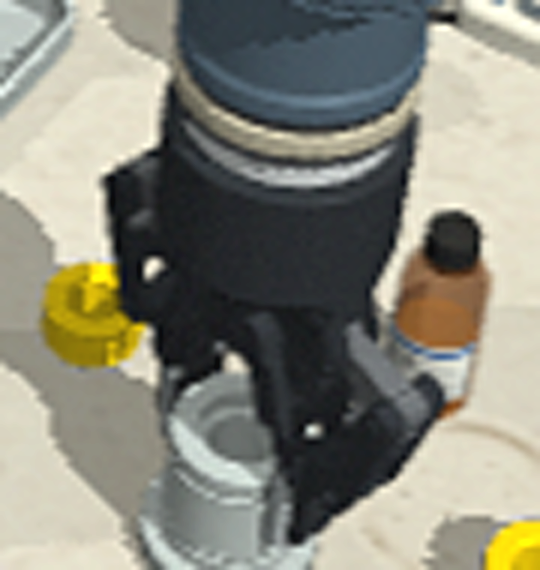

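```bash
python3 -m inch '{"grip":[0.35,0.35,0.35,0.35,0.35,0.35,0.35,0.35],"slide":[[0,0,-1],[0,0,-2],[0,0,-4],[0,0,-7],[0,0,-12],[0,0,-16],[0,0,-11],[0,0,-5]],"roll":[0,0,0,0,0,0,0,0]}' 60;python3 look.py a19 260 180 350 275 6
```

```text
time_s: 29.2
tool_pos: [0.5029, -0.1423, 0.0597]
eef_rot: [-179.9, 0.1, -180.0]
contact_force: [-0.4, -0.1, -3.5]
gripper_width: 0.0471
tip 1 [ 0.4788 -0.1381  0.0865]
tip -1 [ 0.484  -0.1524  0.0905]
T [ 0.503  -0.1424  0.0599]
```

View pics/a19c.png

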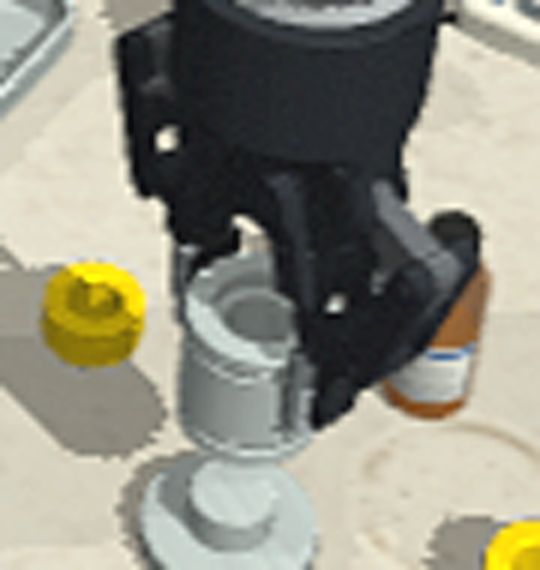

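The barrel is off and the base stayed. Moving to the middle recess at about (0.441,0.184).

```bash
python3 -m inch '{"grip":[0.35,0.35,0.35,0.35,0.35,0.35,0.35,0.35],"slide":[[3,20,0],[8,44,0],[9,48,0],[9,48,0],[9,48,0],[9,48,0],[8,42,0],[6,28,0]],"roll":[0,0,0,0,0,0,0,0]}' 60;python3 -m inch '{"grip":[0.35,0.35,0.35,0.35,0.35,0.35,0.35,0.35],"slide":[[0,0,0],[0,0,5],[0,0,10],[0,0,12],[0,0,8],[0,0,3],[0,0,0],[0,0,0]],"roll":[0,0,0,0,0,0,0,0]}' 60;python3 look.py a20 150 130 270 230 5.5
```

```text
time_s: 30.05
tool_pos: [0.4397, 0.1866, 0.0578]
eef_rot: [180.0, -0.0, -179.9]
contact_force: [1.1, 0.2, -3.4]
gripper_width: 0.047
time_s: 30.85
tool_pos: [0.4412, 0.1838, 0.0199]
eef_rot: [-180.0, -0.0, 180.0]
contact_force: [-0.1, -0.1, -3.7]
gripper_width: 0.0468
tip 1 [0.4372 0.1925 0.0635]
tip -1 [0.4224 0.1737 0.0479]
T [0.4413 0.1839 0.0201]
```

View pics/a20c.png

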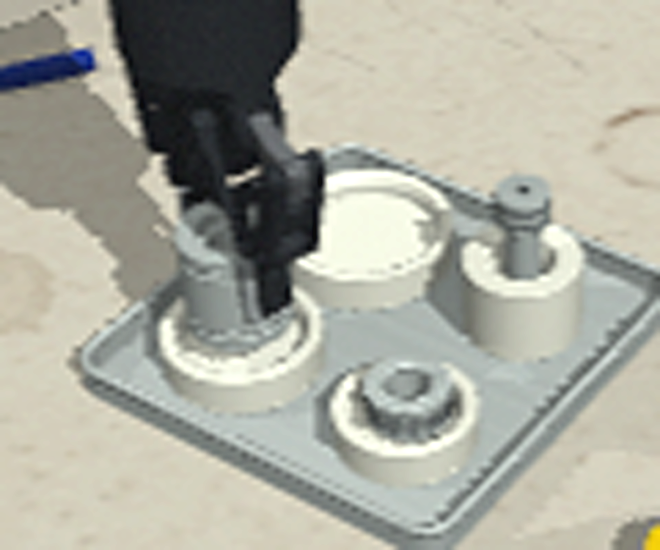

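Run:
```python
from h import *
f=lambda X:(proj('scene',X)-[150,130]+.5)*5.5-.5
T=np.array([.4413,.1839]); a=np.linspace(0,2*np.pi,180)
for nm,c,r,z in (("barrel bot",T,.024,.0315),("barrel top",T,.024,.0815),("rest top @T",T,.037,.023),("collar rest",(.4745,.098),.032,.023)):
    q=np.array([f([c[0]+r*np.cos(t),c[1]+r*np.sin(t),z]) for t in a]); print(nm,q.min(0),q.max(0))
im=cv2.imread('pics/a20.png')
g=cv2.resize(im[130:230,150:270],None,fx=5.5,fy=5.5,interpolation=cv2.INTER_CUBIC).min(2)
print("rest row 345",[(x,int(g[345,x])) for x in range(150,172,3)],[(x,int(g[335,x])) for x in range(306,332,3)])
print("barrel L row 290",[(x,int(g[285,x])) for x in range(168,200,3)])
```

```text
barrel bot [186.3782 282.8855] [293.6945 352.6741]
barrel top [173.3235 196.6799] [284.5786 265.6254]
rest top @T [159.4181 278.895 ] [323.9026 386.7152]
collar rest [333.0769 358.2853] [479.972  459.0805]
rest row 345 [(150, 70), (153, 58), (156, 60), (159, 92), (162, 128), (165, 146), (168, 152), (171, 150)] [(306, 87), (309, 114), (312, 140), (315, 150), (318, 138), (321, 115), (324, 104), (327, 101), (330, 104)]
barrel L row 290 [(168, 60), (171, 52), (174, 47), (177, 46), (180, 49), (183, 54), (186, 59), (189, 63), (192, 67), (195, 70), (198, 73)]
```

Predicted and seen outlines agree within 1 mm. Lowering the barrel.

```bash
python3 -m inch '{"grip":[0.35,0.35,0.35,0.35,0.35,0.35,0.35,0.35],"slide":[[0,0,3],[0,0,4],[0,0,4],[0,0,3],[0,0,2],[0,0,0.5],[0,0,0],[0,0,0]],"roll":[0,0,0,0,0,0,0,0]}' 60;python3 -m inch '{"grip":[0.35,0.35,0.35,0.35,0.35,0.35,0.35,0.35],"slide":[[0,0,0.5],[0,0,0],[0,0,0.5],[0,0,0],[0,0,0.5],[0,0,0],[0,0,0],[0,0,0]],"roll":[0,0,0,0,0,0,0,0]}' 60
```

```text
time_s: 31.7
tool_pos: [0.4411, 0.184, 0.0036]
eef_rot: [180.0, 0.0, -180.0]
contact_force: [-0.6, 0.4, -3.2]
gripper_width: 0.0471
time_s: 32.5
tool_pos: [0.441, 0.184, 0.002]
eef_rot: [-180.0, -0.0, -180.0]
contact_force: [0.7, -0.1, -2.9]
gripper_width: 0.0472
```

```bash
python3 -m inch '{"grip":[0.35,0.35,0.35,0.35,0.35,0.35,0.35,0.35],"slide":[[0,0,0.5],[0,0,0],[0,0,0.5],[0,0,0],[0,0,0.4],[0,0,0],[0,0,0],[0,0,0]],"roll":[0,0,0,0,0,0,0,0]}' 60
```

```text
time_s: 33.3
tool_pos: [0.4411, 0.184, 0.0016]
eef_rot: [180.0, 0.0, -180.0]
contact_force: [-1.6, -0.3, 9.4]
gripper_width: 0.0472
```

```bash
python3 -m inch '{"grip":[0.35,0.35,0.58,0.62,0.66,0.7,0.72,0.72],"slide":[[0,0,-1],[0,0,0],[0,0,0],[0,0,0],[0,0,0],[0,0,0],[0,0,0],[0,0,0]],"roll":[0,0,0,0,0,0,0,0]}' 60;python3 -m inch '{"grip":[0.72,0.72,0.72,0.72,0.72,0.72,0.72,0.72],"slide":[[0,0,-3],[0,0,-6],[0,0,-10],[0,0,-16],[0,0,-20],[0,0,-20],[0,0,-15],[0,0,-8]],"roll":[0,0,0,0,0,0,0,0]}' 60;python3 look.py a21 150 130 330 300 3.6; python3 look.py b21 290 180 350 240 9 top
```

```text
time_s: 34.1
tool_pos: [0.441, 0.184, 0.0016]
eef_rot: [-180.0, 0.0, -180.0]
contact_force: [0.1, 0.2, -0.7]
gripper_width: 0.0615
time_s: 34.9
tool_pos: [0.4418, 0.1842, 0.1017]
eef_rot: [180.0, 0.2, -180.0]
contact_force: [-0.4, 0.0, -0.3]
gripper_width: 0.0612
tip 1 [0.441  0.2148 0.1398]
tip -1 [0.4417 0.1432 0.1444]
T [0.4422 0.1843 0.1021]
tip 1 [0.4034 0.1889 0.4158]
tip -1 [0.4376 0.1446 0.1755]
T [0.4419 0.1842 0.1011]
```

View pics/a21c.png

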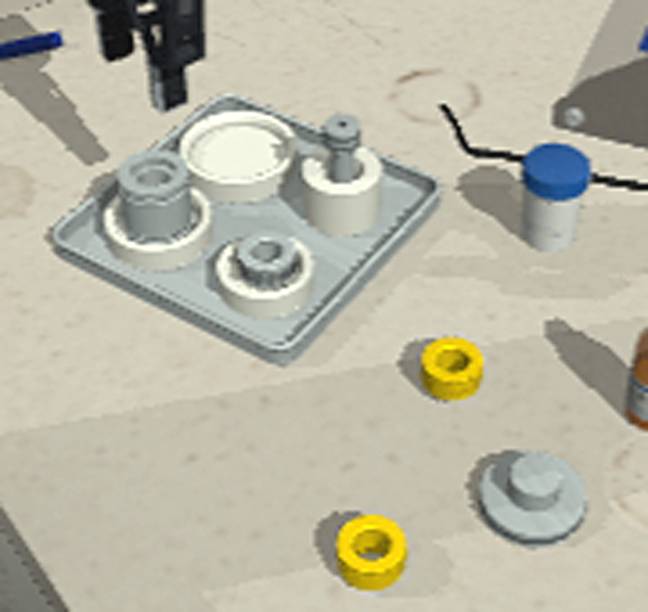

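View pics/b21c.png

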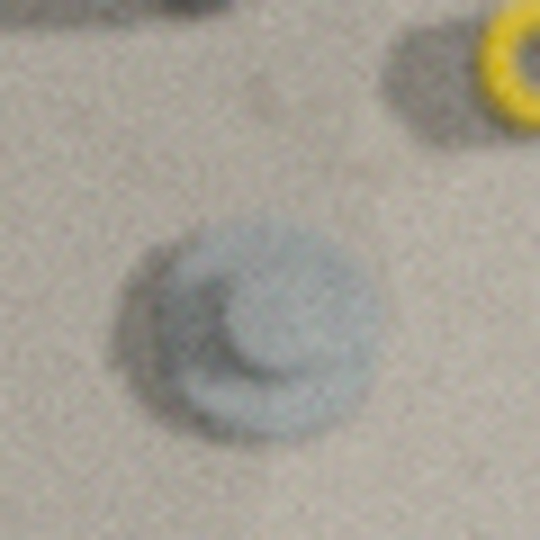

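```bash
python3 -c "
from h import *
print(onz('top',320.4,215.3,.028),onz('top',319.1,215.9,.010),onz('scene',298.25,261,.028))"; python3 -m inch '{"grip":[0.65,0.65,0.65,0.65,0.65,0.65,0.65,0.65],"slide":[[-3,-20,0],[-8,-44,0],[-9,-48,0],[-9,-48,0],[-9,-48,0],[-9,-48,0],[-8,-42,0],[-6,-28,0]],"roll":[0,0,0,0,0,0,0,0]}' 60
```

```text
[ 0.5    -0.1418  0.028 ] [ 0.5015 -0.1415  0.01  ] [ 0.503  -0.1408  0.028 ]
time_s: 35.8
tool_pos: [0.5023, -0.1452, 0.0989]
eef_rot: [-180.0, -0.0, 179.9]
contact_force: [-0.1, 0.1, 0.1]
gripper_width: 0.0557
```

```bash
python3 -m inch '{"grip":[0.6,0.6,0.6,0.6,0.6,0.6,0.6,0.6],"slide":[[0,0,8],[0,0,16],[0,0,20],[0,0,20],[0,0,16],[0,0,9],[0,0,4],[0,0,0]],"roll":[0,0,0,0,0,0,0,0]}' 60;python3 -m inch '{"grip":[0.6,0.6,0.6,0.6,0.6,0.6,0.6,0.6],"slide":[[0,0,4],[0,0,6],[0,0,5],[0,0,2],[0,0,0],[0,0,0],[0,0,0],[0,0,0]],"roll":[0,0,0,0,0,0,0,0]}' 60;python3 look.py a22 260 195 350 290 6
```

```text
time_s: 36.6
tool_pos: [0.5016, -0.1413, 0.0061]
eef_rot: [180.0, -0.1, -180.0]
contact_force: [-0.3, -0.3, 0.8]
gripper_width: 0.0511
time_s: 37.4
tool_pos: [0.5022, -0.1421, -0.0102]
eef_rot: [-180.0, 0.0, -180.0]
contact_force: [0.0, 0.6, 0.4]
gripper_width: 0.051
tip 1 [ 0.479  -0.1378  0.0162]
tip -1 [ 0.4817 -0.155   0.0106]
T [ 0.5022 -0.142  -0.0102]
```

View pics/a22c.png

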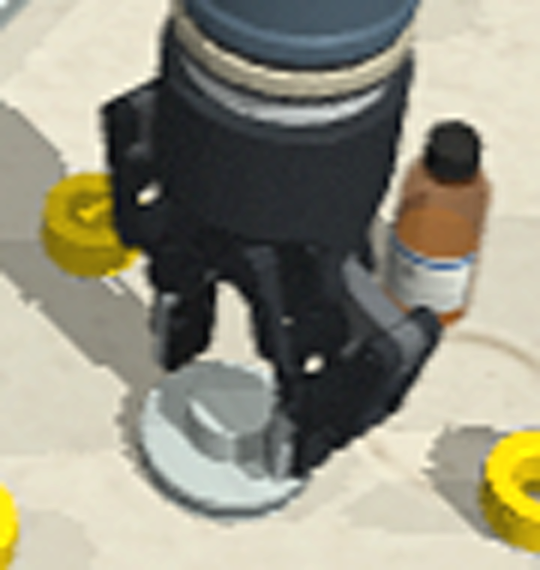

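```bash
python3 -m inch '{"grip":[0.55,0.5,0.45,0.4,0.36,0.33,0.3,0.25],"slide":[[0,0,1],[0,0,1],[0,0,0],[0,0,0],[0,0,0],[0,0,0],[0,0,0],[0,0,0]],"roll":[0,0,0,0,0,0,0,0]}' 60;python3 -m inch '{"grip":[0.2,0.15,0.15,0.15,0.15,0.15,0.15,0.15],"slide":[[0,0,0],[0,0,0],[0,0,0],[0,0,0],[0,0,0],[0,0,0],[0,0,0],[0,0,0]],"roll":[0,0,0,0,0,0,0,0]}' 60
```

```text
time_s: 38.25
tool_pos: [0.5021, -0.1419, -0.012]
eef_rot: [-180.0, 0.0, -180.0]
contact_force: [-0.7, 0.7, 5.3]
gripper_width: 0.0267
time_s: 39.05
tool_pos: [0.5021, -0.1419, -0.012]
eef_rot: [-180.0, 0.0, -180.0]
contact_force: [-0.9, 0.4, 4.6]
gripper_width: 0.0266
```

```bash
python3 -m inch '{"grip":[0.15,0.15,0.15,0.15,0.15,0.15,0.15,0.15],"slide":[[0,0,-1],[0,0,-2],[0,0,-4],[0,0,-8],[0,0,-14],[0,0,-16],[0,0,-10],[0,0,-5]],"roll":[0,0,0,0,0,0,0,0]}' 60;python3 look.py a23 260 180 350 275 6
```

```text
time_s: 39.85
tool_pos: [0.5026, -0.1422, 0.0489]
eef_rot: [-179.9, 0.1, -180.0]
contact_force: [-0.6, -0.9, -3.9]
gripper_width: 0.0267
tip 1 [ 0.4786 -0.1355  0.0745]
tip -1 [ 0.4798 -0.1608  0.0694]
T [ 0.5027 -0.1423  0.049 ]
```

View pics/a23c.png

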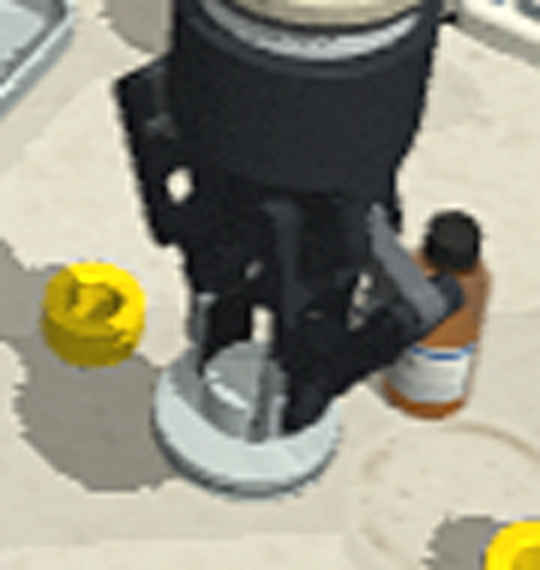

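The base is held level. I route it high, because the standing plunger would otherwise be close to the path.

```bash
python3 -m inch '{"grip":[0.15,0.15,0.15,0.15,0.15,0.15,0.15,0.15],"slide":[[0,10,-10],[-3,32,-18],[-4,42,-18],[-4,46,-6],[-4,46,0],[-4,46,0],[-3,46,0],[-2,40,0]],"roll":[0,0,0,0,0,0,0,0]}' 60;python3 -m inch '{"grip":[0.15,0.15,0.15,0.15,0.15,0.15,0.15,0.15],"slide":[[-1,28,0],[0,16,0],[0,7,0],[0,0,6],[0,0,14],[0,0,16],[0,0,10],[0,0,4]],"roll":[0,0,0,0,0,0,0,0]}' 60;python3 look.py a24 150 110 290 220 5
```

```text
time_s: 40.7
tool_pos: [0.5248, 0.169, 0.0995]
eef_rot: [180.0, -0.1, -179.9]
contact_force: [0.4, -0.8, -3.4]
gripper_width: 0.0264
time_s: 41.5
tool_pos: [0.5261, 0.2154, 0.0482]
eef_rot: [-179.9, -0.2, 179.9]
contact_force: [0.1, -0.4, -4.7]
gripper_width: 0.0264
tip 1 [0.5117 0.2244 0.0805]
tip -1 [0.5043 0.1945 0.0693]
T [0.5263 0.2157 0.0482]
```

View pics/a24c.png

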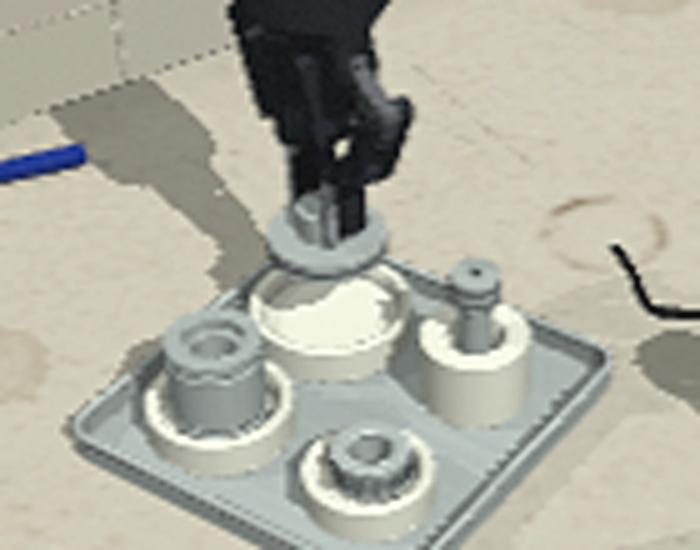

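```bash
python3 - <<'E'
from h import *
f=lambda X:(proj('scene',X)-[150,110]+.5)*5-.5
T=np.array([.527,.2167]); a=np.linspace(0,2*np.pi,180)
for nm,c,r,z in (("foot top",T,.031,.072),("foot bot",T,.031,.060),("rest top @T",T,.043,.023)):
    q=np.array([f([c[0]+r*np.cos(t),c[1]+r*np.sin(t),z]) for t in a]); print(nm,q.min(0),q.max(0))
g=cv2.resize(cv2.imread('pics/a24.png')[110:220,150:290],None,fx=5,fy=5,interpolation=cv2.INTER_CUBIC).min(2)
print([(x,int(g[315,x])) for x in range(236,262,3)],[(x,int(g[315,x])) for x in range(398,424,3)])
print([(x,int(g[235,x])) for x in range(255,285,3)],[(x,int(g[240,x])) for x in range(376,400,3)])
E
python3 -m inch '{"grip":[0.15,0.15,0.15,0.15,0.15,0.15,0.15,0.15],"slide":[[0,0,5],[0,0,8],[0,0,8],[0,0,4],[0,0,0],[0,0,0],[0,0,0],[0,0,0]],"roll":[0,0,0,0,0,0,0,0]}' 60;python3 look.py a25 150 110 290 220 5
```

```text
foot top [264.5398 195.3909] [385.9938 267.3554]
foot bot [266.412  214.0323] [386.8831 286.2918]
rest top @T [249.1244 256.3103] [412.1993 357.6936]
[(236, 114), (239, 111), (242, 107), (245, 100), (248, 108), (251, 127), (254, 142), (257, 144), (260, 125)] [(398, 75), (401, 84), (404, 85), (407, 80), (410, 69), (413, 66), (416, 76), (419, 79), (422, 79)]
[(255, 75), (258, 74), (261, 75), (264, 91), (267, 110), (270, 114), (273, 114), (276, 112), (279, 112), (282, 112)] [(376, 108), (379, 104), (382, 101), (385, 99), (388, 101), (391, 110), (394, 117), (397, 119)]
time_s: 42.35
tool_pos: [0.5273, 0.2171, 0.0249]
eef_rot: [180.0, 0.0, -180.0]
contact_force: [-0.1, 0.3, -3.0]
gripper_width: 0.0266
tip 1 [0.5197 0.2276 0.0573]
tip -1 [0.514  0.1942 0.0458]
T [0.5273 0.2171 0.0249]
```

View pics/a25c.png

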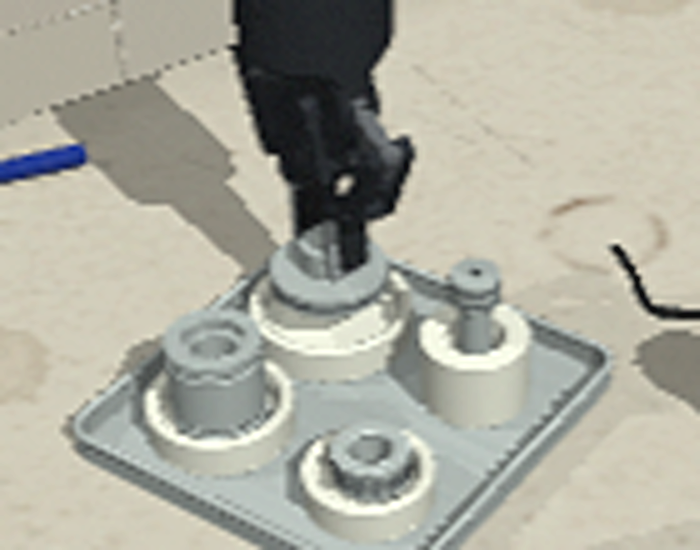

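Base foot and rest outlines match predictions within 1 mm. Lowering it.

```bash
python3 -m inch '{"grip":[0.15,0.15,0.15,0.15,0.15,0.15,0.15,0.15],"slide":[[0,0,3],[0,0,5],[0,0,5],[0,0,4],[0,0,3],[0,0,1.5],[0,0,0.5],[0,0,0]],"roll":[0,0,0,0,0,0,0,0]}' 60;python3 -m inch '{"grip":[0.15,0.15,0.15,0.15,0.15,0.15,0.15,0.15],"slide":[[0,0,0.5],[0,0,0],[0,0,0.5],[0,0,0],[0,0,0.5],[0,0,0],[0,0,0],[0,0,0]],"roll":[0,0,0,0,0,0,0,0]}' 60
```

```text
time_s: 43.2
tool_pos: [0.5271, 0.217, 0.0026]
eef_rot: [-180.0, 0.0, -180.0]
contact_force: [-0.0, -0.3, -3.8]
gripper_width: 0.0266
time_s: 44.0
tool_pos: [0.527, 0.217, 0.0011]
eef_rot: [180.0, -0.0, -180.0]
contact_force: [-0.1, 0.0, -3.8]
gripper_width: 0.026
```

```bash
python3 -m inch '{"grip":[0.15,0.15,0.15,0.15,0.15,0.15,0.15,0.15],"slide":[[0,0,0.5],[0,0,0],[0,0,0.5],[0,0,0],[0,0,0.4],[0,0,0],[0,0,0],[0,0,0]],"roll":[0,0,0,0,0,0,0,0]}' 60
```

```text
time_s: 44.8
tool_pos: [0.5271, 0.217, 0.001]
eef_rot: [180.0, 0.0, -180.0]
contact_force: [-2.3, -0.7, 7.6]
gripper_width: 0.026
```

```bash
python3 -m inch '{"grip":[0.15,0.15,0.36,0.4,0.44,0.48,0.52,0.52],"slide":[[0,0,-1],[0,0,0],[0,0,0],[0,0,0],[0,0,0],[0,0,0],[0,0,0],[0,0,0]],"roll":[0,0,0,0,0,0,0,0]}' 60;python3 -m inch '{"grip":[0.52,0.52,0.52,0.52,0.52,0.52,0.52,0.52],"slide":[[0,0,-3],[0,0,-6],[0,0,-10],[0,0,-18],[0,0,-25],[0,0,-30],[0,0,-30],[0,0,-20]],"roll":[0,0,0,0,0,0,0,0]}' 60;python3 -m inch '{"grip":[0.52,0.52,0.52,0.52,0.52,0.52,0.52,0.52],"slide":[[0,10,0],[0,25,0],[0,35,0],[0,35,0],[0,30,0],[0,20,0],[0,10,0],[0,0,0]],"roll":[0,0,0,0,0,0,0,0]}' 60;python3 look.py a26 150 130 330 280 4.2;python3 look.py b26 140 160 280 290 4.5 top
```

```text
time_s: 45.6
tool_pos: [0.5271, 0.2171, 0.0007]
eef_rot: [180.0, 0.0, -180.0]
contact_force: [0.4, 0.7, 0.0]
gripper_width: 0.0444
time_s: 46.4
tool_pos: [0.528, 0.2173, 0.1459]
eef_rot: [180.0, 0.2, -180.0]
contact_force: [0.6, -0.9, -0.0]
gripper_width: 0.044
time_s: 47.2
tool_pos: [0.5261, 0.3832, 0.1419]
eef_rot: [-180.0, -0.1, -179.9]
contact_force: [-0.1, -0.2, 0.4]
gripper_width: 0.0444
tip 1 [0.5266 0.4049 0.177 ]
tip -1 [0.5271 0.3541 0.1771]
T [0.5263 0.382  0.142 ]
tip 1 [0.5208 0.4031 0.1778]
tip -1 [0.5189 0.3506 0.1847]
T [0.5264 0.3813 0.1421]
```

View pics/a26c.png

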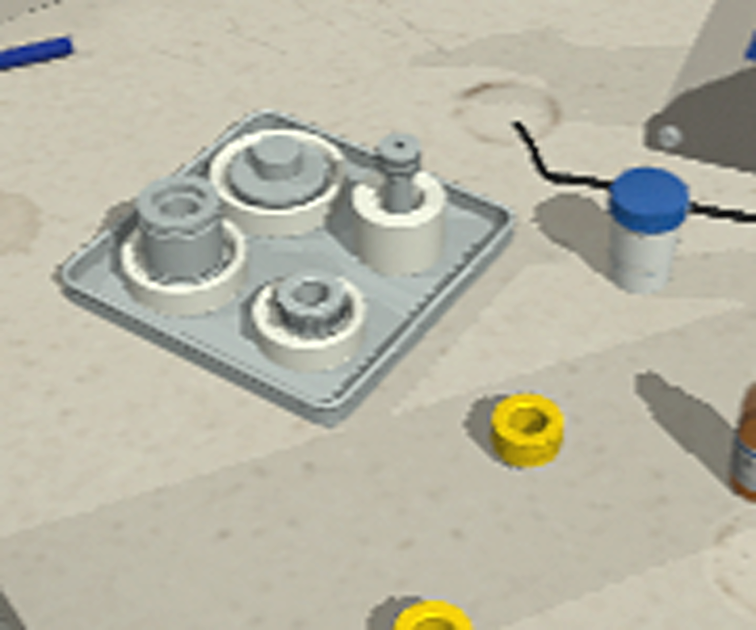

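View pics/b26c.png

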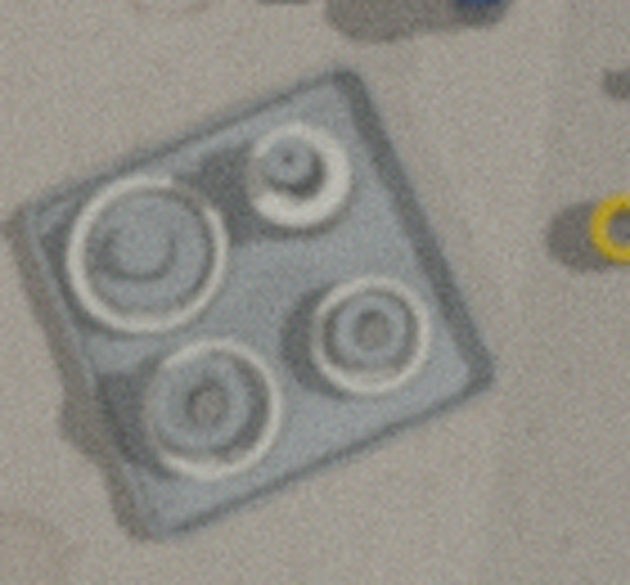

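Everything looks seated and upright. Before handing in, I check the heights numerically and confirm that the pot, dropper and yellow rings haven't moved.

Run:
```python
from h import *
P=cloud("scene",np.load("pics/a26.npy"))
for nm,c,z in (("plunger",(.5605,.131),.082),("collar",(.4745,.098),.037),("barrel",(.441,.184),.063),("base",(.527,.217),.041)):
    k=(np.hypot(P[...,0]-c[0],P[...,1]-c[1])<.045)&(abs(P[...,2]-z)<.02)&(P[...,2]>.028)
    print(nm,"expected top",z,"95pct z",np.percentile(P[k][:,2],[90,97]))
a=cv2.imread("pics/scene0.png").astype(int);b=cv2.imread("pics/a26.png").astype(int)
for nm,(x0,y0,x1,y1) in dict(pot=(292,166,316,202),dropper=(323,212,345,252),y1=(264,222,288,243),y2=(242,270,266,296),y3=(338,264,364,290)).items():
    print(nm,"mean diff",np.abs(a-b)[y0:y1,x0:x1].mean().round(2))
    g0=cv2.cvtColor(a[y0:y1,x0:x1].astype(np.uint8),6).astype(np.float32);g1=cv2.cvtColor(b[y0:y1,x0:x1].astype(np.uint8),6).astype(np.float32)
    print("  shift px",cv2.phaseCorrelate(g0,g1)[0])
manip.job_done()
print(manip.get_state()["time_s"])
```

```text
plunger expected top 0.082 95pct z [0.0846 0.0851]
collar expected top 0.037 95pct z [0.04   0.0407]
barrel expected top 0.063 95pct z [0.0655 0.0663]
base expected top 0.041 95pct z [0.0439 0.0445]
pot mean diff 3.95
  shift px (0.020036094631153745, 0.04011902836532144)
dropper mean diff 1.78
  shift px (0.04684829924550371, 0.005803818869313915)
y1 mean diff 8.89
  shift px (-0.03196750946815641, 0.11075729093517239)
y2 mean diff 3.17
  shift px (-0.12144147300172747, 0.5894774449504627)
y3 mean diff 2.17
  shift px (0.5770203983460735, 0.5022875150258912)
the job is handed in; nothing more can be done
the job is handed in; nothing more can be done
```

The die is apart and each part stands upright in its own rest: plunger in the deep hole, then collar, barrel and base in the small, middle and wide recesses. I handed the job in shortly after 47 s, within the 96 s limit.

- **Seating:** each part met its rest floor within about 0.1 mm of the expected height, at 8–13 N, before I let go. In the last pictures all four look upright and seated. Their tops read 0.085, 0.041, 0.066 and 0.044 m, about 3–4 mm above nominal. The offset is the same for all four, so I put it down to depth-camera noise rather than a part standing high.
- **Untouched items:** the pot, dropper and nearest yellow ring shifted 0.1 px or less between the first and last scene pictures. The other two yellow rings read about 0.5–0.8 px, which I take as matching noise because the robot never went near them; I did not check it further.
- **Disagreements with the description:** the visible fingertips sat about 30 mm above the reported TCP. I confirmed this by closing on air above the plunger head and allowed for it throughout. The gripper also read 1–3 mm narrower than the nominal diameter on every held part, yet nothing slipped.

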